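Pass sample jars through the two-door transfer hatch

ROBOT

A 6-joint arm with a two-finger parallel gripper is mounted at the origin on the work surface. World frame = base frame: x ahead of the robot, y to its left, z up, the work surface at z = 0. Lengths are in m, angles in rad, forces in N, time in s.
With the tool pointing down it reaches from about 0.375 to 0.9 m from the base axis. Payload 3.1 kg.
Tool frame: the origin (TCP) lies at the centre of the arm's flange, where the gripper is bolted on; the fingertips stand robot.tip_extent ahead of it and the grasp point (between the pads) lies 164 mm ahead of it (robot.tip_extent is the distance from the TCP to the fingertips, in m); z points along the fingers, y is the line along which they close (so a half turn about z gives the same grasp; the last joint's range is limited). The gripper opens to 87 mm and grips with 3 to 60 N. Pads are 19 mm wide; open, the fingers measure 117 mm over their backs; the gripper's body (75 mm by 190 mm) begins 51 mm behind the grasp point.
Start: joints at [1.139, 0.527, 1.433, -0, 1.181, -0.178], TCP at [0.156, 0.605, 0.405] pointing down, gripper open.
Joint ranges: [-3.08, 3.08], [-0.75, 2.2], [0.22, 2.44], [-1.43, 4.57], [0, 2.65], [-2.85, 2.85]. Speed limits (rad/s): [2.79, 2.79, 3.14, 3.14, 3.14, 3.14].

INTERFACE

Orientations are given as a unit quaternion [x, y, z, w].
In Python, from rig import get_obs, camera, hand_in, cut_out, robot gives the robot as it stands.
- The arm moves only by the tool step_arm, never from a script. Its argument "rows" is a list of rows, each a list of 6 numbers: the shift along the world's x, y, z in m, then the turn, a rotation vector about the world's x, y, z in degrees. A call has 1 to 12 rows; each row shifts and turns the commanded pose from where the row before left it; what a row does not reach is not made up. A row lasts 1/8 s, in which the tool goes at most 62.5 mm and 10.7 degrees, less where a joint would pass 70% of its speed; a pose out of reach is approached as far as the arm can. A call is refused whole if a number of a shift passes 0.0625 or a number of a turn 10.7, either way. A call with a gripper value outside its range is refused whole. "jaw" is the finger opening in m, from 0 to 0.087, set as the call begins (left out, the last holds). The fingers move at their own pace and stop on an object; "squeeze" is the grip in N (left out, the last holds). Time passes only in rows, so rows that do not move let the fingers close. It gives the time, the measured TCP pose, the force, the opening and the grip force at its end, in the units of the state.
- get_obs(): the state, without advancing time (a new reading comes with each control period).
- camera(name): name is "scene" or "top" or "wrist"; returns a dict with "pixels" (420x560x3 uint8, blue, green, red), "depth" (420x560 float32, m along the optical axis (not along the pixel's ray), 0 where there is no reading), "fov_y" (degrees; the focal length in pixels is half the picture's height over the tangent of half this angle, whatever the lens; pixels are square), "cx", "cy" (the principal point, pixels), "extrinsics" (4x4, takes a point from camera to world coordinates); the wrist camera has in their place "mount" (4x4, takes a point from camera to tool coordinates, whose origin is the TCP and whose axes are the flange's). Camera axes: x right, y up, looking along -z (the intrinsics and any distortion apply to the point x, -y, -z); pixel columns grow to the right and rows downward; lengths in m; the calibration is good to about 2 mm. A picture is of the moment at which its call begins: read the wrist's pose just before it.
- hand_in(): hands the job in; it is judged then, once.
Trained networks look in the newest picture that a camera, given by its name, has taken for a name from the list of things; names that differ only in an ending like _2 or _b are one class to them, and where a whole thing is asked for, a point or a joint stands for the part that bears it (a point fixed in the world has none). Each returns a list of dicts, best first, with "confidence" (0 to 1); they miss things now and then, are a little off and sometimes report something else, mostly with a low value. They report only what shows in the picture. A call takes as long as a camera call. They do not tell look-alikes from the thing itself.
- cut_out(label, camera): "region" (420x560 bool, what is visible of it) and "extent" ([centre column, centre row, width, height] in pixels, round what is visible of it).
The state is a dict: "time": time; "q": joint angles; "joint_velocities": joint speeds; "joint_torque": joint torques, N m; "position": TCP position; "tool_rot": TCP orientation; "ft_force": force on the tool from outside, world axes, zero at the start; "moment": the same for the moment, N m; "grip_width": finger opening in m; "grip_force": force on a finger pad.
Only numpy, scipy, OpenCV 4.12 (cv2) and the standard library are available. Lean on these libraries where they do the work, as an engineer would, in place of code of your own. Each camera call takes 0.05 s, during which the arm holds its last target. There are 200 camera calls.

TASK

Bring the closed sample jars from the field side on the left to the clean side on the right through the transfer hatch: open the outer (left) sliding door, stand every jar upright in the blue tote, push the tote along the rollers fully home into the inner bay, and shut the outer door completely. Only then open the inner (right) door fully, lift all the jars out, stand them upright in the white clean tray, and shut the inner door completely; the two doors must never be open at the same time. Leave the empty tote home in the inner bay with both doors shut, and do not disturb the bottle, the big jar and the blue tip box.

Things in the scene. Friction and masses are not known exactly. Their poses are not given: they have to be found in the camera images.
- hatch: transfer hatch, fixed clear chamber. Origin: on the bench, midway between the long walls; +y to the outer (left) end, -y to the inner (right) end, +x away from the robot. Inside 140 mm wide (x), 444 mm long (y -226 to 218), walls 8 mm thick, 115 mm high; covers lie on them, upper face 121.5 mm high. The doors' runners reach to x = 230 mm, no higher than 115 mm.
- bridge (a point): middle of the bar, 12 mm wide (y) and 8 mm high (its underside 107 mm above the bench), that crosses the hatch's top at hatch y = -38 mm, between the outer opening (y -32 to 218) and the inner opening (y -226 to -44); things in the hatch pass below it
- bay_home (a point): where the tote's origin is when fully home in the inner bay, touching the inner end wall: hatch (0, -128, 30) mm; the tote's rear face is then at hatch y = -30 mm, just before the bridge. The floor of the hatch is a row of 14 free-turning steel rollers across x, tops 30 mm above the bench
- outer_door (a joint): clear sliding cover (with white rim) of the outer (left) opening of the hatch; value 0 = shut, 0.15 m = fully open (mechanical stops at both); it slides level along +x of hatch (away from the robot) to open; stays where it is left, about 2 N of friction. May start shut or a few cm ajar.
- inner_door (a joint): clear sliding cover (with white rim) of the inner (right) opening of the hatch; value 0 = shut, 0.15 m = fully open (mechanical stops at both); it slides level along +x of hatch (away from the robot) to open; stays where it is left, about 2 N of friction. Starts shut.
- outer_handle (a point): middle of the upright black grip bar on the outer door: bar 14 mm thick along hatch x, 70 mm long along hatch y, standing 40 mm above the cover; this point lies 26 mm above the cover's upper face and 14 mm below the bar's top; it moves with the door
- inner_handle (a point): middle of the upright black grip bar on the inner door: bar 14 mm thick along hatch x, 70 mm long along hatch y, standing 40 mm above the cover; this point lies 26 mm above the cover's upper face and 14 mm below the bar's top; it moves with the door
- tote: blue tote, 128 (x) by 196 mm (y), 0.35 kg, loose on the rollers, at first below the outer door. Origin: centre of its underside; axes as the hatch's. Trough 66 mm wide (x), 152 mm long (y), floor 4 mm above the origin: room for three jars in a row, 50 mm apart. Side shoulders 30 mm high; at each y end a block 22 mm thick, 110 mm wide, 60 mm high, to push on. Rolls easily (2 N)
- jar1: closed sample jar, upright cylinder 42 mm diameter, 65 mm tall, white plastic body with black cap, about 0.15 kg, heavy at the bottom; may be absent. Origin: centre of its underside; z axis: up through the cap. Starts on the bench on the field (left, +y) side of the hatch, all jars are alike
- jar2: closed sample jar, upright cylinder 42 mm diameter, 65 mm tall, white plastic body with black cap, about 0.15 kg, heavy at the bottom; may be absent. Origin: centre of its underside; z axis: up through the cap. Starts on the bench on the field (left, +y) side of the hatch, all jars are alike
- jar3: closed sample jar, upright cylinder 42 mm diameter, 65 mm tall, white plastic body with black cap, about 0.15 kg, heavy at the bottom; may be absent. Origin: centre of its underside; z axis: up through the cap. Starts on the bench on the field (left, +y) side of the hatch, all jars are alike
- clean_tray: white open tray, fixed on the bench on the clean (right, -y) side: 250 mm (x) by 130 mm (y), walls 4 mm thick and 30 mm high, floor 4 mm thick. Origin: centre of its underside; axes along its sides
- bottle: bystander: clear bottle with black cap, 68 mm diameter, 200 mm tall, origin centre of its underside; leave alone
- big_jar: bystander: big white jar, 84 mm diameter, 100 mm tall, origin centre of its underside; leave alone
- tip_box: bystander: blue box 85 x 120 x 60 mm, origin centre of its underside; leave alone
Things that resemble listed ones, but are neither listed nor needed, are in the scene too. Leave any green or yellow look-alike of the jar3 alone.

How it is judged:
By the outcome, as a careful person would: the job done as asked, in the order asked, and still so for the second after the job is handed in, with the robot touching nothing.
Of jar1, jar2, jar3 only 2 to 3 are there at a start; the rules pass over those that are not, and their reading is None.
At some moment in a run one of jar1, jar2, jar3 may be knocked a few centimetres aside while the robot is not near it.
It also fails if it takes over 210 s, if anything falls off the work surface, if the arm or the gripper's body presses on something with over 40 N, if the wrist force passes 120 N, or if a joint passes its speed limit or range.

## Working session

There is one attempt and no reset: what is moved stays moved. The work goes in short steps, Python scripts to look and compute and a tool call to move; the robot and the scene stay as the last step left them, time stands still between calls to the robot, and variables do not carry over. Pictures are saved under pics/ and viewed, at most 14 in all, crops included, and the job is handed in when it is done.

Besides the shell and the picture viewer there is one more tool, called after ">>>" by a JSON object that holds its "fn" and its "kwargs", one argument or row to a line. step_arm: Moves the arm, as the interface text tells. Its arguments: {"type":"object","properties":{"rows":{"type":"array"},"jaw":{"type":"number"},"squeeze":{"type":"number"}},"required":["rows"]}

```bash
mkdir -p pics; ls; cat > h.py <<'E'
import numpy as np, cv2
from rig import get_obs, camera, hand_in, cut_out, robot
from scipy.spatial.transform import Rotation as R
def cloud(c):
    h,w=c["depth"].shape; f=h/2/np.tan(np.radians(c["fov_y"])/2)
    v,u=np.mgrid[:h,:w]; d=c["depth"]
    P=np.stack([(u-c["cx"])/f*d,-(v-c["cy"])/f*d,-d,np.ones_like(d)],-1)
    if "extrinsics" in c: T=np.array(c["extrinsics"])
    else:
        o=c["o"];W=np.eye(4);W[:3,:3]=R.from_quat(o["tool_rot"]).as_matrix();W[:3,3]=o["position"];T=W@np.array(c["mount"])
    return (P@T.T)[...,:3]
def shot(n):
    o=get_obs();c=camera(n);c["o"]=o;return c
E
python3 - <<'E'
from h import *
o=get_obs();print({k:np.round(v,3) for k,v in o.items()});print(robot, getattr(robot,'tip_extent',None))
for n in("top","scene"):
    c=shot(n);cv2.imwrite(f"pics/{n}0.png",c["pixels"]);P=cloud(c);np.save(n+"0.npy",P)
    print(n,{k:c[k] for k in c if k not in("pixels","depth","o")})
    for l in["jar1","tote","outer_handle","inner_handle","clean_tray","hatch","bottle","big_jar","tip_box","outer_door"]:
        for r in cut_out(l,n):
            p=P[r["region"]&(c["depth"]>0)]
            if len(p): print(l,round(r["confidence"],2),np.round(r["extent"]),np.round(np.median(p,0),3),np.round(np.percentile(p,2,axis=0),3),np.round(np.percentile(p,98,axis=0),3))
E
```

```text
pics
{'time': np.float64(0.0), 'q': array([ 1.139,  0.528,  1.434, -0.   ,  1.181, -0.179]), 'joint_velocities': array([-0.   , -0.001,  0.   , -0.001,  0.   ,  0.   ]), 'joint_torque': array([ -0.   , -44.004, -17.659,   0.063,   0.058,  -0.   ]), 'position': array([0.156, 0.605, 0.404]), 'tool_rot': array([ 0.126,  0.992, -0.001, -0.   ]), 'ft_force': array([-0.25 ,  0.153,  0.214]), 'moment': array([-0.023,  0.038,  0.037]), 'grip_force': np.float64(0.0), 'grip_width': np.float64(0.087)}
<Robot object at 0x7f1bf475be00> 0.1822
top {'fov_y': 55.27365690898663, 'cx': 275.14504900154174, 'cy': 209.2819752768304, 'extrinsics': array([[-0.0064013 ,  0.98993541, -0.14137509,  0.30672472],
       [-0.99997597, -0.00671333, -0.00173027,  0.06461358],
       [-0.00266196,  0.14136062,  0.98995459,  1.44446907],
       [ 0.        ,  0.        ,  0.        ,  1.        ]])}
jar1 0.68 [197. 232.  15.  12.] [0.426 0.338 0.064] [0.408 0.321 0.003] [0.453 0.361 0.071]
jar1 0.65 [199. 210.  17.  11.] [0.503 0.338 0.064] [0.487 0.321 0.008] [0.524 0.359 0.07 ]
jar1 0.63 [145. 247.  16.  14.]
[... 2532 characters left out ...]
0.81 [174. 171.  84.  68.] [ 0.501 -0.377  0.004] [ 0.371 -0.421 -0.004] [ 0.62  -0.28   0.031]
hatch 0.65 [228. 243. 203. 173.] [0.567 0.028 0.118] [ 0.445 -0.225  0.001] [0.75  0.237 0.15 ]
bottle 0.8 [310. 332.  35.  57.] [0.713 0.376 0.124] [0.68  0.341 0.006] [0.731 0.398 0.2  ]
big_jar 0.82 [119. 202.  37.  37.] [ 0.719 -0.323  0.075] [ 0.676 -0.375  0.008] [ 0.75  -0.304  0.102]
tip_box 0.95 [217. 131.  33.  41.] [ 0.29  -0.353  0.055] [ 0.232 -0.434  0.006] [ 0.333 -0.308  0.063]
outer_door 0.96 [271. 226. 110.  79.] [0.525 0.105 0.121] [ 0.443 -0.031  0.114] [0.602 0.223 0.157]
outer_door 0.27 [209. 185.  86.  62.] [ 0.53  -0.126  0.12 ] [ 0.45  -0.226  0.114] [ 0.607 -0.038  0.158]
```

```bash
python3 - <<'E'
from h import *
a=cv2.imread("pics/top0.png")[110:320,100:460];cv2.imwrite("pics/top0b.png",cv2.resize(a,None,fx=2.2,fy=2.2,interpolation=cv2.INTER_CUBIC))
a=cv2.imread("pics/scene0.png")[100:380,80:480];cv2.imwrite("pics/scene0b.png",cv2.resize(a,None,fx=2,fy=2,interpolation=cv2.INTER_CUBIC))
for n in("top","scene"):
    P=np.load(n+"0.npy").reshape(-1,3)
    I=cv2.imread(f"pics/{n}0.png").reshape(-1,3)
    # handles
    for y0,y1 in((-.03,.22),(-.23,-.04)):
        m=(P[:,2]>.148)&(P[:,2]<.17)&(P[:,1]>y0)&(P[:,1]<y1)&(P[:,0]>.4)&(P[:,0]<.8);p=P[m]
        print(n,"handle",len(p),p.mean(0).round(4),np.percentile(p,[2,98],axis=0).round(3))
        r=cv2.minAreaRect(p[:,:2].astype(np.float32)*1000);print(r)
    m=(P[:,2]>.112)&(P[:,2]<.13)&(P[:,0]>.35)&(P[:,0]<.8)&(abs(P[:,1])<.3);print("hatch",cv2.minAreaRect(P[m][:,:2].astype(np.float32)*1000))
    m=(P[:,2]>.022)&(P[:,2]<.036)&(P[:,1]<-.26)&(P[:,1]>-.45)&(P[:,0]>.35)&(P[:,0]<.65);print("tray",cv2.minAreaRect(P[m][:,:2].astype(np.float32)*1000))
    # jar tops
    m=((P[:,2]>.060)&(P[:,2]<.072)&(P[:,1]>.23)&(P[:,1]<.7)&(P[:,0]>.2)&(P[:,0]<.85))
    c=P[m];cc=I[m]
    from scipy.cluster.hierarchy import fclusterdata
    L=fclusterdata(c[:,:2],.015,'distance')
    for k in set(L):
        q=c[L==k]
        if len(q)>15:print("jar",len(q),q.mean(0).round(3),((q.min(0)+q.max(0))/2).round(3),np.ptp(q,axis=0).round(3),cc[L==k].mean(0).round())
E
```

```text
top handle 103 [0.464  0.0913 0.1607] [[0.456 0.058 0.154]
 [0.472 0.126 0.166]]
((464.44793701171875, 91.70988464355469), (14.466471672058105, 68.3974838256836), 2.789672613143921)
top handle 98 [ 0.4693 -0.1379  0.1599] [[ 0.463 -0.171  0.153]
 [ 0.477 -0.104  0.166]]
((469.70098876953125, -137.68824768066406), (14.084358215332031, 68.55889129638672), 2.1883134841918945)
hatch ((591.7659912109375, 0.9957122802734375), (307.8417053222656, 469.8035583496094), 2.8065550327301025)
tray ((492.01593017578125, -350.23553466796875), (250.39501953125, 132.85647583007812), 2.459895133972168)
jar 108 [0.428 0.342 0.066] [0.428 0.343 0.066] [0.039 0.039 0.011] [25. 29. 37.]
jar 109 [0.507 0.341 0.065] [0.508 0.341 0.066] [0.04  0.04  0.011] [24. 29. 37.]
jar 106 [0.497 0.513 0.065] [0.497 0.513 0.066] [0.036 0.042 0.011] [ 18. 186. 208.]
jar 112 [0.386 0.523 0.066] [0.385 0.524 0.066] [0.038 0.04  0.011] [ 57. 133.  41.]
scene handle 150 [0.4693 0.0962 0.1577] [[0.459 0.061 0.15 ]
 [0.476 0.128 0.164]]
((467.6117858886719, 93.96063232421875), (17.400798797607422, 69.37906646728516), 0.9146027565002441)
scene handle 126 [ 0.4744 -0.1339  0.1571] [[ 0.466 -0.169  0.149]
 [ 0.482 -0.102  0.163]]
((472.9926452636719, -134.10279846191406), (17.314420700073242, 72.04338836669922), 2.0519070625305176)
hatch ((593.293212890625, 1.4883880615234375), (311.0233459472656, 473.0101623535156), 3.137676239013672)
tray ((494.9958801269531, -349.29534912109375), (256.85467529296875, 136.37603759765625), 3.0530283451080322)
jar 67 [0.718 0.38  0.066] [0.707 0.37  0.066] [0.049 0.059 0.011] [ 93. 102. 108.]
jar 198 [0.501 0.515 0.064] [0.501 0.515 0.065] [0.042 0.041 0.011] [ 50. 127. 151.]
jar 176 [0.39  0.525 0.065] [0.389 0.525 0.065] [0.042 0.041 0.01 ] [51. 92. 44.]
jar 159 [0.431 0.343 0.064] [0.432 0.343 0.064] [0.043 0.041 0.009] [31. 34. 38.]
jar 175 [0.51  0.343 0.064] [0.51  0.343 0.066] [0.045 0.042 0.012] [31. 34. 39.]
```

View pics/top0b.png

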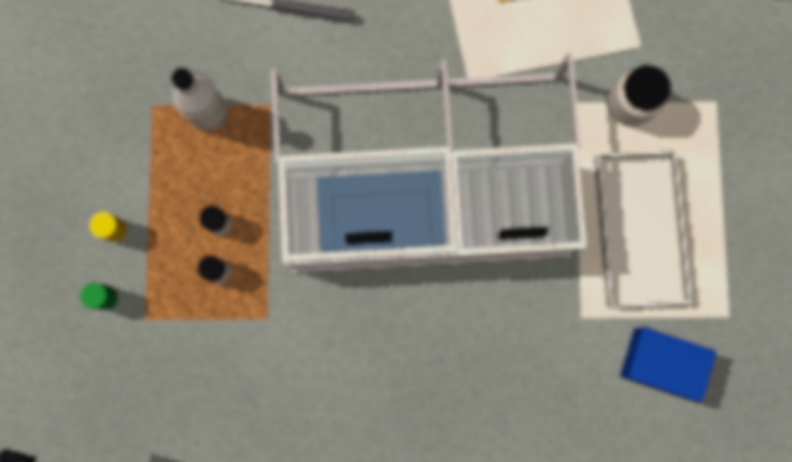

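View pics/scene0b.png

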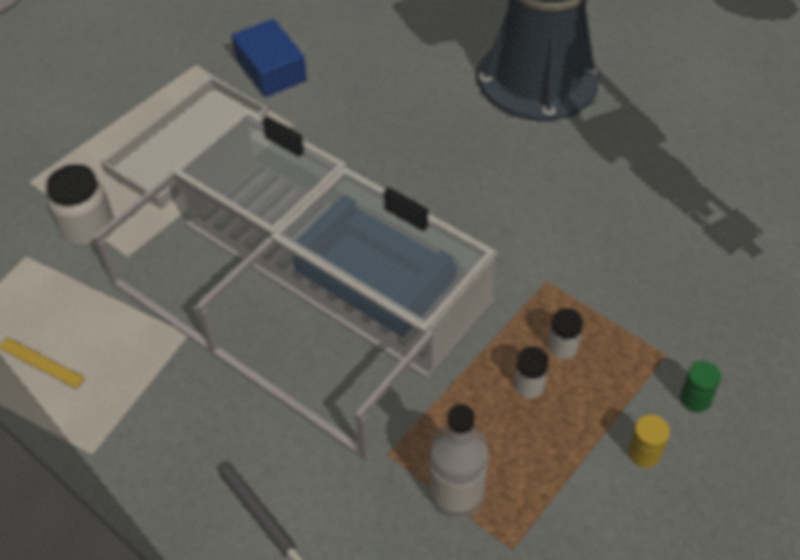

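Two black-capped jars at zoomed top (213,218) and (211,268); green (96,296) and yellow (104,226) look-alikes are to be left alone. The outer door looks shut or nearly so, with the tote below it at (317–445, 170–250). The scene view agrees. I'm moving above the outer door for a wrist look.

>>> {"fn": "step_arm", "kwargs": {
  "rows": [
    [0.0257, -0.0428, 0, 0, 0, -6.08],
    [0.0257, -0.0428, 0, 0, 0, -6.08],
    [0.0257, -0.0428, 0, 0, 0, -6.08],
    [0.0257, -0.0428, 0, 0, 0, -6.08],
    [0.0257, -0.0428, 0, 0, 0, -6.08],
    [0.0257, -0.0428, 0, 0, 0, -6.08],
    [0.0257, -0.0428, 0, 0, 0, -6.08],
    [0.0257, -0.0428, 0, 0, 0, -6.08],
    [0.0257, -0.0428, 0, 0, 0, -6.08],
    [0.0257, -0.0428, 0, 0, 0, -6.08],
    [0.0257, -0.0428, 0, 0, 0, -6.08],
    [0.0257, -0.0428, 0, 0, 0, -6.08]
  ]
}}

```text
time: 2.6
position: [0.4655, 0.0899, 0.405]
tool_rot: [0.693, 0.721, 0.0, 0.0]
ft_force: [0.1, 0.1, -0.1]
grip_width: 0.0868
grip_force: 0.0
```

```bash
cat >> h.py <<'E'
def handles(P):
    P=P.reshape(-1,3)
    for y0,y1 in((-.03,.25),(-.23,-.04)):
        m=(P[:,2]>.150)&(P[:,2]<.172)&(P[:,1]>y0)&(P[:,1]<y1)&(P[:,0]>.4)&(P[:,0]<.8);p=P[m]
        if len(p)>20: print("handle",len(p),p.mean(0).round(4),np.round(cv2.minAreaRect(p[:,:2].astype(np.float32)*1000)[0],1),np.round(cv2.minAreaRect(p[:,:2].astype(np.float32)*1000)[2],2))
def pose():
    o=get_obs();M=R.from_quat(o["tool_rot"]).as_matrix();print("t",round(float(o["time"]),2),"pos",np.round(o["position"],4),"yaw_y",round(np.degrees(np.arctan2(M[1,1],M[0,1])),2),"z",M[:,2].round(3),"F",np.round(o["ft_force"],1),"w",round(float(o["grip_width"]),4))
E
python3 - <<'E'
from h import *
pose();c=shot("wrist");P=cloud(c);cv2.imwrite("pics/w1.png",c["pixels"]);handles(P);np.save("w1.npy",P)
print(np.round(c["mount"],3))
E
```

```text
t 2.6 pos [0.4655 0.0899 0.405 ] yaw_y 2.33 z [ 0.001  0.    -1.   ] F [ 0.1  0.1 -0.1] w 0.0868
handle 2044 [0.4659 0.0944 0.1602] [465.8  92.4] 2.67
[[-0.     0.965  0.263  0.072]
 [ 1.     0.    -0.    -0.   ]
 [-0.     0.263 -0.965  0.021]
 [ 0.     0.     0.     1.   ]]
```

View pics/w1.png

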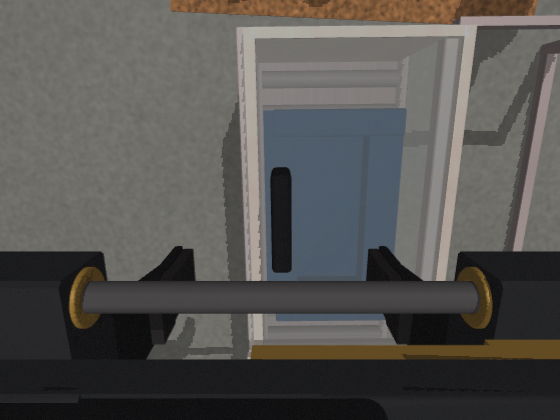

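The wrist picture shows the handle at (282,220) and the tote below the cover. The tool is already above the bar, so I'm descending and gripping it.

>>> {"fn": "step_arm", "kwargs": {
  "rows": [
    [0, 0.0007, -0.025, 0, 0, 0.3],
    [0, 0.001, -0.025, 0, 0, 0],
    [0, 0.001, -0.025, 0, 0, 0],
    [0, 0, -0.0185, 0, 0, 0],
    [0, 0, 0, 0, 0, 0]
  ]
}}

```text
time: 3.28
position: [0.4643, 0.0943, 0.3103]
tool_rot: [0.689, 0.725, -0.001, -0.001]
ft_force: [0.3, 0.9, -0.1]
grip_width: 0.0869
grip_force: 0.0
```

>>> {"fn": "step_arm", "kwargs": {
  "rows": [
    [0, 0, 0, 0, 0, 0],
    [0, 0, 0, 0, 0, 0],
    [0, 0, 0, 0, 0, 0],
    [0, 0, 0, 0, 0, 0],
    [0, 0, 0, 0, 0, 0],
    [0, 0, 0, 0, 0, 0]
  ],
  "jaw": 0,
  "squeeze": 12
}}

```text
time: 4.03
position: [0.4647, 0.0942, 0.3113]
tool_rot: [0.689, 0.725, 0.0, -0.0]
ft_force: [0.2, 0.6, -0.4]
grip_width: 0.0351
grip_force: 0.0
```

>>> {"fn": "step_arm", "kwargs": {
  "rows": [
    [0, 0, 0, 0, 0, 0],
    [0, 0, 0, 0, 0, 0],
    [0, 0, 0, 0, 0, 0],
    [0, 0, 0, 0, 0, 0]
  ]
}}

```text
time: 4.53
position: [0.4649, 0.0942, 0.3112]
tool_rot: [0.689, 0.725, 0.0, 0.0]
ft_force: [0.7, -0.5, -1.1]
grip_width: 0.0138
grip_force: 12.0
```

>>> {"fn": "step_arm", "kwargs": {
  "rows": [
    [0.013, 0.0006, 0, 0, 0, 0],
    [0.013, 0.0006, 0, 0, 0, 0],
    [0.013, 0.0006, 0, 0, 0, 0],
    [0.013, 0.0006, 0, 0, 0, 0],
    [0.013, 0.0006, 0, 0, 0, 0],
    [0.013, 0.0006, 0, 0, 0, 0],
    [0.013, 0.0006, 0, 0, 0, 0],
    [0.013, 0.0006, 0, 0, 0, 0],
    [0.013, 0.0006, 0, 0, 0, 0],
    [0.013, 0.0006, 0, 0, 0, 0]
  ]
}}

```text
time: 5.78
position: [0.5955, 0.1007, 0.3113]
tool_rot: [0.689, 0.724, 0.0, -0.0]
ft_force: [-2.6, 4.0, 3.1]
grip_width: 0.0138
grip_force: 12.0
```

>>> {"fn": "step_arm", "kwargs": {
  "rows": [
    [0.008, 0.0004, 0, 0, 0, 0],
    [0.006, 0.0003, 0, 0, 0, 0],
    [0.004, 0.0001, 0, 0, 0, 0],
    [0.002, 0.0001, 0, 0, 0, 0],
    [0.001, 0, 0, 0, 0, 0],
    [0, 0, 0, 0, 0, 0]
  ]
}}

```text
time: 6.52
position: [0.612, 0.1015, 0.311]
tool_rot: [0.689, 0.725, -0.005, -0.006]
ft_force: [-14.7, 2.4, 12.2]
grip_width: 0.0144
grip_force: 12.0
```

>>> {"fn": "step_arm", "kwargs": {
  "rows": [
    [-0.003, 0, 0, 0, 0, 0],
    [0, 0, 0, 0, 0, 0],
    [0, 0, 0, 0, 0, 0],
    [0, 0, 0.03, 0, 0, 0],
    [-0.01, 0, 0.05, 0, 0, 0],
    [-0.045, 0.04, 0.03, 0, 0, 0],
    [-0.045, 0.04, 0, 0, 0, 0],
    [-0.045, 0.04, 0, 0, 0, 0],
    [0, 0.01, 0, 0, 0, 0],
    [0, 0, 0, 0, 0, 0]
  ],
  "jaw": 0.06
}}

```text
time: 7.78
position: [0.4719, 0.2288, 0.4195]
tool_rot: [0.689, 0.725, 0.001, 0.001]
ft_force: [0.6, -0.9, -0.7]
grip_width: 0.0598
grip_force: 0.0
```

```bash
cat >> h.py <<'E'
from scipy.cluster.hierarchy import fclusterdata
def blobs(P,z0,z1,box,I=None,mn=15):
    I=I.reshape(-1,3);P=P.reshape(-1,3);m=(P[:,2]>z0)&(P[:,2]<z1)&(P[:,0]>box[0])&(P[:,0]<box[1])&(P[:,1]>box[2])&(P[:,1]<box[3])
    p=P[m];i=I[m];s=max(1,len(p)//3000);p=p[::s];i=i[::s]
    L=fclusterdata(p[:,:2],.012,'distance')
    for k in set(L):
        q=p[L==k]
        if len(q)>mn:
            r=cv2.minAreaRect(q[:,:2].astype(np.float32)*1000);print("blob",len(q),"z",q[:,2].mean().round(3),"mid",((q.min(0)+q.max(0))/2).round(4)[:2],"ptp",np.ptp(q,axis=0).round(3),"rect",np.round(r[0],1),np.round(r[1],1),round(r[2],1),i[L==k].mean(0).round())
E
python3 - <<'E'
from h import *
pose();c=shot("wrist");P=cloud(c);print("jars wrist");blobs(P,.055,.075,(.3,.6,.25,.45),c["pixels"])
c=shot("top");P=cloud(c);cv2.imwrite("pics/top1.png",c["pixels"]);np.save("top1.npy",P)
print("jars top");blobs(P,.055,.075,(.3,.6,.25,.6),c["pixels"]);print("tote blocks");blobs(P,.08,.1,(.44,.6,-.03,.22),c["pixels"]);handles(P)
cv2.imwrite("pics/top1b.png",cv2.resize(c["pixels"][110:320,100:460],None,fx=2.2,fy=2.2,interpolation=cv2.INTER_CUBIC))
E
```

```text
t 7.78 pos [0.4719 0.2288 0.4195] yaw_y 2.94 z [ 0.003 -0.    -1.   ] F [ 0.6 -0.9 -0.7] w 0.0598
jars wrist
blob 1805 z 0.064 mid [0.5084 0.3414] ptp [0.042 0.041 0.012] rect [508.5 341.7] [41.2 41. ] 54.0 [33. 31. 33.]
blob 1826 z 0.064 mid [0.4289 0.3421] ptp [0.041 0.041 0.012] rect [429.2 342.1] [41.  40.9] 60.2 [32. 31. 32.]
jars top
blob 43 z 0.064 mid [0.4354 0.3344] ptp [0.024 0.026 0.014] rect [437.9 336.1] [23.6 24.2] 15.6 [35. 38. 45.]
blob 123 z 0.065 mid [0.3865 0.5226] ptp [0.042 0.04  0.017] rect [386.2 523.8] [40.  40.1] 19.9 [ 64. 146.  48.]
blob 119 z 0.065 mid [0.4959 0.5129] ptp [0.038 0.04  0.017] rect [495.9 512.9] [38.4 40.4] 0.0 [ 22. 200. 219.]
tote blocks
blob 209 z 0.09 mid [ 0.5188 -0.0131] ptp [0.111 0.024 0.016] rect [518.6 -13.1] [110.6  22. ] 3.2 [119.  72.  40.]
blob 208 z 0.09 mid [0.5094 0.1614] ptp [0.111 0.024 0.018] rect [509.6 160.3] [110.4  22.2] 2.9 [121.  69.  32.]
blob 73 z 0.089 mid [0.5828 0.0954] ptp [0.013 0.244 0.019] rect [583.   95.4] [  2.8 244.2] 2.9 [105. 110. 112.]
handle 97 [0.6069 0.0994 0.1605] [607.4  99.3] 0.94
handle 100 [ 0.4691 -0.1373  0.1611] [ 469.8 -137.3] 2.59
```

View pics/top1b.png

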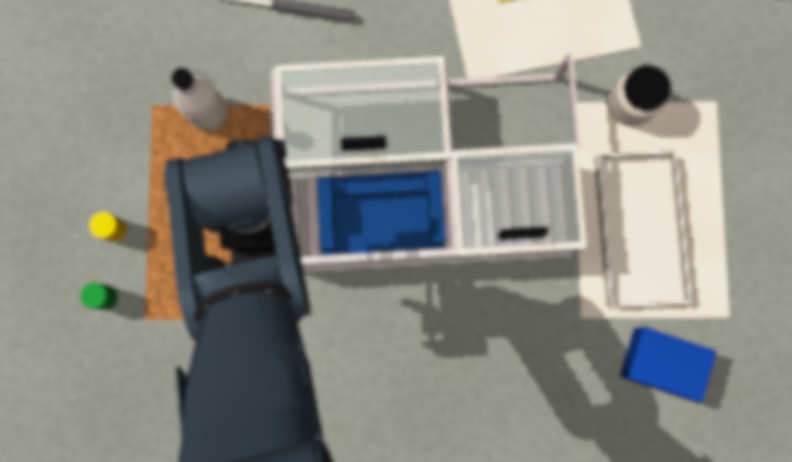

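Outer door is open at zoomed (362,142), and the tote lies at (318–445, 172–250) with its blocks clearly measured. I'm going for the jar at (0.508, 0.3415).

>>> {"fn": "step_arm", "kwargs": {
  "rows": [
    [0.0122, 0.0376, -0.02, 0, 0, 0],
    [0.0122, 0.0376, -0.03, 0, 0, 0],
    [0.0121, 0.0375, -0.03, 0, 0, 0],
    [0, 0, -0.04, 0, 0, 0],
    [0, 0, -0.04, 0, 0, 0],
    [0, 0, -0.03, 0, 0, 0],
    [0, 0, -0.0155, 0, 0, 0],
    [0, 0, 0, 0, 0, 0]
  ]
}}

```text
time: 8.88
position: [0.5081, 0.3402, 0.2125]
tool_rot: [0.69, 0.724, -0.001, -0.0]
ft_force: [-0.5, -0.5, -0.4]
grip_width: 0.06
grip_force: 0.0
```

>>> {"fn": "step_arm", "kwargs": {
  "rows": [
    [0, 0, 0, 0, 0, 0],
    [0, 0, 0, 0, 0, 0],
    [0, 0, 0, 0, 0, 0],
    [0, 0, 0, 0, 0, 0]
  ],
  "jaw": 0,
  "squeeze": 15
}}

```text
time: 9.38
position: [0.5079, 0.3412, 0.2149]
tool_rot: [0.689, 0.725, 0.001, 0.001]
ft_force: [0.1, 0.7, 5.0]
grip_width: 0.0416
grip_force: 15.0
```

>>> {"fn": "step_arm", "kwargs": {
  "rows": [
    [0, 0, 0.03, 0, 0, 0],
    [0, 0, 0.05, 0, 0, 0],
    [0, 0, 0.05, 0, 0, 0],
    [0.0003, -0.02, 0.02, 0, 0, 0],
    [0.0003, -0.0435, 0, 0, 0, 0],
    [0.0003, -0.0435, 0, 0, 0, 0],
    [0.0003, -0.0435, 0, 0, 0, 0],
    [0.0003, -0.0435, 0, 0, 0, 0],
    [0.0003, -0.0435, 0, 0, 0, 0],
    [0.0003, -0.0435, 0, 0, 0, 0],
    [0, -0.036, 0, 0, 0, 0],
    [0, 0, 0, 0, 0, 0]
  ]
}}

```text
time: 10.88
position: [0.5094, 0.022, 0.3634]
tool_rot: [0.691, 0.723, -0.0, -0.0]
ft_force: [0.4, 0.4, -2.1]
grip_width: 0.0417
grip_force: 15.0
```

>>> {"fn": "step_arm", "kwargs": {
  "rows": [
    [0, 0, -0.03, 0, 0, 0],
    [0, 0, -0.03, 0, 0, 0],
    [0, 0, -0.025, 0, 0, 0],
    [0, 0, -0.015, 0, 0, 0],
    [0, 0, -0.006, 0, 0, 0],
    [0, 0, -0.006, 0, 0, 0],
    [0, 0, 0, 0, 0, 0]
  ]
}}

```text
time: 11.75
position: [0.5096, 0.0241, 0.2518]
tool_rot: [0.689, 0.725, 0.0, 0.0]
ft_force: [-0.3, -1.1, -1.5]
grip_width: 0.0415
grip_force: 15.0
```

>>> {"fn": "step_arm", "kwargs": {
  "rows": [
    [0, 0, -0.002, 0, 0, 0],
    [0, 0, -0.001, 0, 0, 0],
    [0, 0, 0, 0, 0, 0]
  ]
}}

```text
time: 12.12
position: [0.5096, 0.0239, 0.2489]
tool_rot: [0.689, 0.724, 0.0, 0.0]
ft_force: [-0.3, -0.5, -1.9]
grip_width: 0.0414
grip_force: 15.0
```

>>> {"fn": "step_arm", "kwargs": {
  "rows": [
    [0, 0, -0.001, 0, 0, 0],
    [0, 0, -0.0005, 0, 0, 0],
    [0, 0, 0, 0, 0, 0]
  ]
}}

```text
time: 12.5
position: [0.5096, 0.0239, 0.2487]
tool_rot: [0.689, 0.725, 0.0, 0.001]
ft_force: [-1.1, -0.5, 10.6]
grip_width: 0.0413
grip_force: 15.0
```

>>> {"fn": "step_arm", "kwargs": {
  "rows": [
    [0, 0, 0, 0, 0, 0],
    [0, 0, 0, 0, 0, 0],
    [0, 0, 0, 0, 0, 0],
    [0, 0, 0.03, 0, 0, 0],
    [0, 0, 0.05, 0, 0, 0],
    [0, 0, 0.05, 0, 0, 0],
    [-0.013, 0.035, 0.04, 0, 0, 0],
    [-0.013, 0.045, 0, 0, 0, 0],
    [-0.013, 0.045, 0, 0, 0, 0],
    [0, 0.045, 0, 0, 0, 0],
    [0, 0.036, 0, 0, 0, 0],
    [0, 0, 0, 0, 0, 0]
  ],
  "jaw": 0.06
}}

```text
time: 14.0
position: [0.47, 0.2319, 0.4168]
tool_rot: [0.688, 0.726, -0.0, -0.0]
ft_force: [0.1, 0.3, 0.4]
grip_width: 0.0599
grip_force: 0.0
```

```bash
python3 - <<'E'
from h import *
pose();c=shot("wrist");P=cloud(c);print("jars wrist");blobs(P,.055,.075,(.3,.6,.25,.45),c["pixels"])
c=shot("top");P=cloud(c)
print("tote");blobs(P,.08,.11,(.44,.6,-.03,.22),c["pixels"])
cv2.imwrite("pics/top2b.png",cv2.resize(c["pixels"][110:320,100:460],None,fx=2.2,fy=2.2,interpolation=cv2.INTER_CUBIC))
E
```

```text
t 14.0 pos [0.47   0.2319 0.4168] yaw_y 3.08 z [-0.  0. -1.] F [0.1 0.3 0.4] w 0.0599
jars wrist
blob 1840 z 0.064 mid [0.4295 0.3422] ptp [0.041 0.042 0.011] rect [429.1 342.2] [40.8 41.2] 61.1 [32. 30. 32.]
tote
blob 332 z 0.093 mid [0.5186 0.0095] ptp [0.111 0.068 0.024] rect [517.7  10.2] [110.5  68.3] 2.4 [89. 57. 35.]
blob 208 z 0.09 mid [0.5094 0.1615] ptp [0.11  0.025 0.019] rect [509.3 160.4] [109.8  22.1] 3.2 [121.  69.  32.]
blob 115 z 0.094 mid [0.5821 0.0966] ptp [0.014 0.246 0.03 ] rect [582.8  96.6] [  3.7 246.6] 2.7 [107. 113. 116.]
```

First jar is standing in the tote and the second hasn't moved, so I'm grasping that one.

>>> {"fn": "step_arm", "kwargs": {
  "rows": [
    [-0.0136, 0.0367, -0.02, 0, 0, 0],
    [-0.0136, 0.0367, -0.03, 0, 0, 0],
    [-0.0135, 0.0367, -0.03, 0, 0, 0],
    [0, 0, -0.04, 0, 0, 0],
    [0, 0, -0.04, 0, 0, 0],
    [0, 0, -0.03, 0, 0, 0],
    [0, 0, -0.0125, 0, 0, 0],
    [0, 0, 0, 0, 0, 0]
  ]
}}

```text
time: 15.1
position: [0.4301, 0.3393, 0.2142]
tool_rot: [0.69, 0.724, -0.001, -0.0]
ft_force: [-0.1, 0.1, 0.4]
grip_width: 0.06
grip_force: 0.0
```

>>> {"fn": "step_arm", "kwargs": {
  "rows": [
    [0, 0, 0, 0, 0, 0],
    [0, 0, 0, 0, 0, 0],
    [0, 0, 0, 0, 0, 0],
    [0, 0, 0, 0, 0, 0]
  ],
  "jaw": 0,
  "squeeze": 15
}}

```text
time: 15.6
position: [0.4299, 0.3402, 0.2157]
tool_rot: [0.689, 0.725, 0.001, 0.0]
ft_force: [-1.8, -0.9, 6.0]
grip_width: 0.0412
grip_force: 15.0
```

>>> {"fn": "step_arm", "kwargs": {
  "rows": [
    [0, 0, 0.03, 0, 0, 0],
    [0, 0, 0.05, 0, 0, 0],
    [0, 0, 0.05, 0, 0, 0],
    [0.01, -0.02, 0.02, 0, 0, 0],
    [0.013, -0.04, 0, 0, 0, 0],
    [0.013, -0.04, 0, 0, 0, 0],
    [0.013, -0.04, 0, 0, 0, 0],
    [0.013, -0.04, 0, 0, 0, 0],
    [0.0127, -0.037, 0, 0, 0, 0],
    [0, 0, 0, 0, 0, 0],
    [0, 0, -0.02, 0, 0, 0],
    [0, 0, 0, 0, 0, 0]
  ]
}}

```text
time: 17.1
position: [0.5033, 0.1236, 0.3434]
tool_rot: [0.689, 0.725, -0.001, -0.002]
ft_force: [-0.3, -0.5, -2.1]
grip_width: 0.0415
grip_force: 15.0
```

>>> {"fn": "step_arm", "kwargs": {
  "rows": [
    [0, 0, -0.02, 0, 0, 0],
    [0, 0, -0.03, 0, 0, 0],
    [0, 0, -0.025, 0, 0, 0],
    [0, 0, -0.012, 0, 0, 0],
    [0, 0, -0.006, 0, 0, 0],
    [0, 0, 0, 0, 0, 0]
  ]
}}

```text
time: 17.85
position: [0.5046, 0.1233, 0.2519]
tool_rot: [0.689, 0.725, 0.0, 0.0]
ft_force: [0.3, 0.3, -1.4]
grip_width: 0.042
grip_force: 15.0
```

>>> {"fn": "step_arm", "kwargs": {
  "rows": [
    [0, 0, -0.002, 0, 0, 0],
    [0, 0, -0.001, 0, 0, 0],
    [0, 0, -0.001, 0, 0, 0],
    [0, 0, 0, 0, 0, 0]
  ]
}}

```text
time: 18.35
position: [0.5047, 0.1231, 0.2496]
tool_rot: [0.689, 0.724, 0.001, 0.001]
ft_force: [-1.2, -0.2, 11.9]
grip_width: 0.0416
grip_force: 15.0
```

>>> {"fn": "step_arm", "kwargs": {
  "rows": [
    [0, 0, 0, 0, 0, 0],
    [0, 0, 0, 0, 0, 0],
    [0, 0, 0, 0, 0, 0],
    [0, 0, 0.03, 0, 0, 0],
    [0, 0, 0.05, 0, 0, 0],
    [0, 0, 0.04, 0, 0, 0],
    [-0.005, 0.04, 0, 0, 0, 0],
    [0, 0.033, 0, 0, 0, 0],
    [0, 0.04, 0, 0, 0, 0],
    [0, 0.04, 0, 0, 0, 0],
    [0, 0, 0, 0, 0, 0]
  ],
  "jaw": 0.06
}}

```text
time: 19.73
position: [0.4991, 0.2783, 0.3673]
tool_rot: [0.688, 0.726, 0.0, -0.0]
ft_force: [0.1, -0.2, -0.3]
grip_width: 0.0603
grip_force: 0.0
```

```bash
python3 - <<'E'
from h import *
pose()
c=shot("top");P=cloud(c)
print("tote");blobs(P,.08,.11,(.44,.575,-.03,.22),c["pixels"]);print("caps");blobs(P,.0955,.11,(.44,.575,-.03,.22),c["pixels"])
print("field");blobs(P,.055,.075,(.3,.6,.25,.6),c["pixels"])
cv2.imwrite("pics/top2b.png",cv2.resize(c["pixels"][110:320,100:460],None,fx=2.2,fy=2.2,interpolation=cv2.INTER_CUBIC))
E
```

```text
t 19.73 pos [0.4991 0.2783 0.3673] yaw_y 3.07 z [ 0.  0. -1.] F [ 0.1 -0.2 -0.3] w 0.0603
tote
blob 331 z 0.093 mid [0.5181 0.0094] ptp [0.11  0.069 0.025] rect [516.9  10. ] [109.5  68.7] 2.8 [92. 59. 36.]
blob 26 z 0.095 mid [0.4863 0.2174] ptp [0.089 0.005 0.03 ] rect [486.3 217.4] [89.   1.4] 2.9 [119. 128. 137.]
blob 330 z 0.093 mid [0.5095 0.1392] ptp [0.11  0.069 0.023] rect [510.7 138.2] [110.   66.6] 2.8 [70. 43. 25.]
caps
blob 100 z 0.099 mid [0.5083 0.0249] ptp [0.039 0.038 0.01 ] rect [508.3  25. ] [37.4 38.5] 89.3 [33. 26. 24.]
blob 102 z 0.099 mid [0.5023 0.1251] ptp [0.038 0.041 0.009] rect [504.  124.5] [40.  37.7] 26.1 [25. 20. 19.]
field
blob 123 z 0.065 mid [0.4961 0.5128] ptp [0.039 0.04  0.017] rect [496.2 512.7] [40.3 38.6] 87.4 [ 21. 199. 217.]
blob 120 z 0.065 mid [0.3863 0.5238] ptp [0.041 0.039 0.015] rect [386.8 524.3] [40.6 39.4] 71.8 [ 66. 150.  49.]
```

View pics/top2b.png

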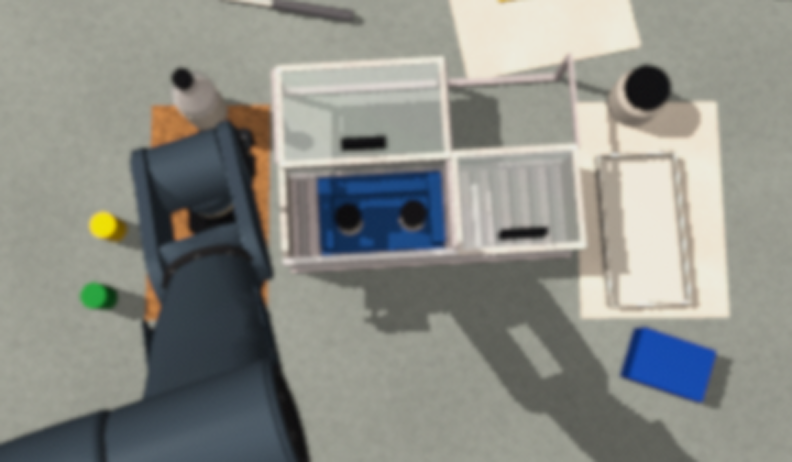

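Both jars stand in the tote at zoomed (349,217) and (412,213). I'm closing the jaw and coming down behind the tote to push it.

>>> {"fn": "step_arm", "kwargs": {
  "rows": [
    [0, -0.03, 0, 0, 0, 0],
    [0, -0.03, 0, 0, 0, 0],
    [0, -0.0233, 0, 0, 0, 0],
    [0, 0, 0, 0, 0, 0],
    [0, 0, 0, 0, 0, 0],
    [0, 0, 0, 0, 0, 0],
    [0, 0, 0, 0, 0, 0],
    [0, 0, -0.03, 0, 0, 0],
    [0, 0, -0.03, 0, 0, 0],
    [0, 0, -0.03, 0, 0, 0],
    [0, 0, -0.03, 0, 0, 0],
    [0, 0, 0, 0, 0, 0]
  ],
  "jaw": 0
}}

```text
time: 21.28
position: [0.4986, 0.1931, 0.2457]
tool_rot: [0.689, 0.725, -0.002, -0.002]
ft_force: [-0.4, 0.3, -0.8]
grip_width: 0.0002
grip_force: 0.0
```

>>> {"fn": "step_arm", "kwargs": {
  "rows": [
    [0, -0.005, 0, 0, 0, 0],
    [0, -0.005, 0, 0, 0, 0],
    [0.0003, -0.007, 0, 0, 0, 0],
    [0.0005, -0.01, 0, 0, 0, 0],
    [0.0005, -0.01, 0, 0, 0, 0],
    [0.0005, -0.01, 0, 0, 0, 0],
    [0.0005, -0.01, 0, 0, 0, 0],
    [0.0005, -0.01, 0, 0, 0, 0],
    [0.0005, -0.01, 0, 0, 0, 0]
  ]
}}

```text
time: 22.4
position: [0.5028, 0.1151, 0.2476]
tool_rot: [0.689, 0.724, -0.0, -0.0]
ft_force: [0.7, 0.5, 0.1]
grip_width: 0.0006
grip_force: 0.6
```

>>> {"fn": "step_arm", "kwargs": {
  "rows": [
    [0.0005, -0.011, 0, 0, 0, 0],
    [0.0005, -0.011, 0, 0, 0, 0],
    [0.0005, -0.011, 0, 0, 0, 0],
    [0.0005, -0.011, 0, 0, 0, 0],
    [0.0005, -0.011, 0, 0, 0, 0],
    [0.0005, -0.011, 0, 0, 0, 0],
    [0.0005, -0.011, 0, 0, 0, 0],
    [0.0005, -0.011, 0, 0, 0, 0],
    [0.0005, -0.01, 0, 0, 0, 0],
    [0.0005, -0.008, 0, 0, 0, 0],
    [0.0005, -0.006, 0, 0, 0, 0],
    [0, 0, 0, 0, 0, 0]
  ]
}}

```text
time: 23.9
position: [0.5082, 0.0033, 0.2476]
tool_rot: [0.689, 0.724, -0.0, -0.0]
ft_force: [-0.1, 0.3, 0.3]
grip_width: 0.0005
grip_force: 0.0
```

>>> {"fn": "step_arm", "kwargs": {
  "rows": [
    [0.0005, -0.005, 0, 0, 0, 0],
    [0, -0.004, 0, 0, 0, 0],
    [0, -0.003, 0, 0, 0, 0],
    [0, 0, 0, 0, 0, 0]
  ]
}}

```text
time: 24.4
position: [0.5089, -0.0085, 0.2477]
tool_rot: [0.689, 0.724, 0.0, 0.0]
ft_force: [0.0, -0.3, -0.7]
grip_width: 0.0005
grip_force: 0.0
```

>>> {"fn": "step_arm", "kwargs": {
  "rows": [
    [0.0002, -0.004, 0, 0, 0, 0],
    [0, -0.003, 0, 0, 0, 0],
    [0, -0.002, 0, 0, 0, 0],
    [0, 0, 0, 0, 0, 0]
  ]
}}

```text
time: 24.9
position: [0.509, -0.0175, 0.2476]
tool_rot: [0.689, 0.724, -0.0, 0.0]
ft_force: [0.0, 0.6, -0.1]
grip_width: 0.0005
grip_force: 0.0
```

```bash
python3 - <<'E'
from h import *
pose()
for n in ("top","scene"):
    c=shot(n);P=cloud(c);cv2.imwrite(f"pics/{n}3.png",c["pixels"])
    for b in ((.44,.6,-.032,.02),(.44,.6,-.24,-.17)):
        print(n);blobs(P,.08,.105,b,c["pixels"])
    handles(P)
E
```

```text
t 24.9 pos [ 0.509  -0.0175  0.2476] yaw_y 2.85 z [-0. -0. -1.] F [ 0.   0.6 -0.1] w 0.0005
topTraceback (most recent call last):
  File "<stdin>", line 6, in <module>
  File "h.py", line 25, in blobs
    L=fclusterdata(p[:,:2],.012,'distance')
    Z = linkage(Y, method=method)
    n = distance.num_obs_y(y)
    raise ValueError("The number of observations cannot be determined on "
                     "an empty distance matrix.")
ValueError: The number of observations cannot be determined on an empty distance matrix.
```

>>> {"fn": "step_arm", "kwargs": {
  "rows": [
    [0, -0.0015, 0, 0, 0, 0],
    [0, -0.0015, 0, 0, 0, 0],
    [0, 0, 0, 0, 0, 0]
  ]
}}

```text
time: 25.32
position: [0.5088, -0.0189, 0.2476]
tool_rot: [0.69, 0.724, 0.001, -0.001]
ft_force: [1.9, 8.2, 1.1]
grip_width: 0.0004
grip_force: 4.0
```

View pics/top3.png

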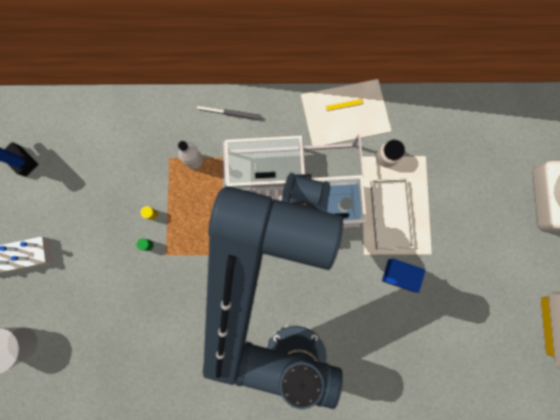

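>>> {"fn": "step_arm", "kwargs": {
  "rows": [
    [0, 0.01, 0, 0, 0, 0],
    [0, 0.015, 0.01, 0, 0, 0],
    [0, 0, 0.05, 0, 0, 0],
    [0, 0, 0.05, 0, 0, 0],
    [0, 0.01, 0.04, 0, 0, 0],
    [0.0258, 0.0215, 0, 0, 0, 0],
    [0.0258, 0.0215, 0, 0, 0, 0],
    [0.0258, 0.0215, 0, 0, 0, 0],
    [0.0258, 0.0215, 0, 0, 0, 0],
    [0, 0, 0, 0, 0, 0]
  ],
  "jaw": 0.06
}}

```text
time: 26.58
position: [0.613, 0.1028, 0.3981]
tool_rot: [0.688, 0.725, 0.001, 0.001]
ft_force: [-0.4, -0.3, -0.8]
grip_width: 0.0598
grip_force: 0.0
```

```bash
python3 - <<'E'
from h import *
pose();ims=[]
for n in ("top","scene"):
    c=shot(n);P=cloud(c);cv2.imwrite(f"pics/{n}4.png",c["pixels"]);handles(P)
    a=c["pixels"];a=a[130:250,210:370] if n=="top" else a[130:290,150:340]
    ims.append(cv2.resize(a,(400,300),interpolation=cv2.INTER_CUBIC))
cv2.imwrite("pics/m4.png",np.hstack(ims))
c=shot("wrist");P=cloud(c);handles(P)
E
```

```text
t 26.57 pos [0.613  0.1028 0.3981] yaw_y 3.01 z [ 0.002 -0.    -1.   ] F [-0.4 -0.3 -0.8] w 0.0598
handle 101 [ 0.4692 -0.137   0.1606] [ 469.7 -136.8] 2.66
handle 132 [0.6118 0.1083 0.1583] [610.5 102.8] 0.56
handle 95 [ 0.4756 -0.1415  0.1581] [ 473.1 -140.9] 0.05
handle 2116 [0.6092 0.1022 0.1602] [609.2 100.1] 3.06
```

View pics/m4.png

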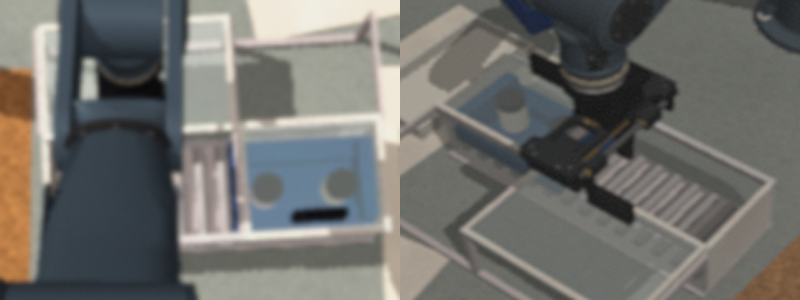

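Tote is in the inner bay with both jars upright at (267,187) and (340,187). I'm checking how far home it is, then gripping the outer handle.

>>> {"fn": "step_arm", "kwargs": {
  "rows": [
    [-0.001, 0, -0.03, 0, 0, 0],
    [0, 0, -0.03, 0, 0, 0],
    [0, 0, -0.0265, 0, 0, 0],
    [0, 0, 0, 0, 0, 0],
    [0, 0, 0, 0, 0, 0]
  ]
}}

```text
time: 27.35
position: [0.6112, 0.1004, 0.3122]
tool_rot: [0.689, 0.724, 0.0, 0.0]
ft_force: [0.6, -0.2, 0.6]
grip_width: 0.0599
grip_force: 0.0
```

```bash
python3 - <<'E'
from h import *
for n in ("top","wrist"):
    c=shot(n);P=cloud(c);I=c["pixels"].astype(int)
    m=(I[...,0]>I[...,2]*1.6)&(I[...,0]>50)&(abs(P[...,1]+.02)<.03)&(P[...,0]>.45)&(P[...,0]<.58)&(P[...,2]<.11)&(P[...,2]>.03)
    p=P[m];print(n,len(p));
    if len(p): print(np.percentile(p,[5,50,95],axis=0).round(4))
E
```

```text
top 0
wrist 1
[[ 0.5363 -0.0289  0.0325]
 [ 0.5363 -0.0289  0.0325]
 [ 0.5363 -0.0289  0.0325]]
```

>>> {"fn": "step_arm", "kwargs": {
  "rows": [
    [0, 0, 0, 0, 0, 0],
    [0, 0, 0, 0, 0, 0],
    [0, 0, 0, 0, 0, 0],
    [0, 0, 0, 0, 0, 0],
    [0, 0, 0, 0, 0, 0],
    [0, 0, 0, 0, 0, 0],
    [0, 0, 0, 0, 0, 0]
  ],
  "jaw": 0,
  "squeeze": 15
}}

```text
time: 28.32
position: [0.6101, 0.1008, 0.3109]
tool_rot: [0.689, 0.725, -0.001, -0.001]
ft_force: [-5.6, -0.6, 3.4]
grip_width: 0.0138
grip_force: 15.0
```

>>> {"fn": "step_arm", "kwargs": {
  "rows": [
    [-0.013, -0.0006, 0, 0, 0, 0],
    [-0.013, -0.0006, 0, 0, 0, 0],
    [-0.013, -0.0006, 0, 0, 0, 0],
    [-0.013, -0.0006, 0, 0, 0, 0],
    [-0.013, -0.0006, 0, 0, 0, 0],
    [-0.013, -0.0006, 0, 0, 0, 0],
    [-0.013, -0.0006, 0, 0, 0, 0],
    [-0.013, -0.0006, 0, 0, 0, 0],
    [-0.013, -0.0006, 0, 0, 0, 0],
    [-0.013, -0.0006, 0, 0, 0, 0],
    [-0.008, -0.0006, 0, 0, 0, 0],
    [0, 0, 0, 0, 0, 0]
  ]
}}

```text
time: 29.82
position: [0.4713, 0.0939, 0.3109]
tool_rot: [0.689, 0.725, -0.002, -0.001]
ft_force: [-0.8, -6.1, -5.7]
grip_width: 0.0141
grip_force: 15.0
```

>>> {"fn": "step_arm", "kwargs": {
  "rows": [
    [-0.003, 0, 0, 0, 0, 0],
    [-0.003, 0, 0, 0, 0, 0],
    [-0.002, 0, 0, 0, 0, 0],
    [-0.002, 0, 0, 0, 0, 0],
    [0, 0, 0, 0, 0, 0]
  ]
}}

```text
time: 30.45
position: [0.4624, 0.0936, 0.3109]
tool_rot: [0.689, 0.725, -0.001, 0.0]
ft_force: [1.5, -5.9, -9.5]
grip_width: 0.0139
grip_force: 15.0
```

>>> {"fn": "step_arm", "kwargs": {
  "rows": [
    [-0.002, 0, 0, 0, 0, 0],
    [-0.001, 0, 0, 0, 0, 0],
    [-0.001, 0, 0, 0, 0, 0],
    [0, 0, 0, 0, 0, 0]
  ]
}}

```text
time: 30.95
position: [0.4593, 0.0935, 0.3109]
tool_rot: [0.689, 0.725, -0.0, 0.001]
ft_force: [4.3, -8.2, -12.0]
grip_width: 0.0142
grip_force: 15.0
```

>>> {"fn": "step_arm", "kwargs": {
  "rows": [
    [-0.0015, 0, 0, 0, 0, 0],
    [-0.0015, 0, 0, 0, 0, 0],
    [-0.001, 0, 0, 0, 0, 0],
    [0, 0, 0, 0, 0, 0]
  ]
}}

```text
time: 31.45
position: [0.4579, 0.0934, 0.3111]
tool_rot: [0.689, 0.725, 0.003, 0.004]
ft_force: [11.4, -6.1, -19.2]
grip_width: 0.0138
grip_force: 15.1
```

>>> {"fn": "step_arm", "kwargs": {
  "rows": [
    [-0.0015, 0, 0, 0, 0, 0],
    [0, 0, 0, 0, 0, 0],
    [0, 0, 0, 0, 0, 0]
  ]
}}

```text
time: 31.82
position: [0.4574, 0.0934, 0.3111]
tool_rot: [0.689, 0.724, 0.004, 0.005]
ft_force: [13.3, -5.8, -21.0]
grip_width: 0.014
grip_force: 15.1
```

```bash
python3 - <<'E'
from h import *
pose()
for n in ("top","scene"):
    c=shot(n);P=cloud(c);handles(P)
    # cover/rim front edges of both covers
    for y0,y1 in((.15,.2),(-.21,-.18)):
        m=(P[...,2]>.112)&(P[...,2]<.13)&(P[...,1]>y0)&(P[...,1]<y1)&(P[...,0]<.7)
        q=P[m]; 
        if len(q): print(n,"x range",np.percentile(q[:,0],[.5,99.5]).round(4),len(q))
E
```

```text
t 31.82 pos [0.4574 0.0934 0.3111] yaw_y 2.85 z [ 0.013 -0.001 -1.   ] F [ 13.3  -5.8 -21. ] w 0.014
handle 99 [ 0.4692 -0.1377  0.1608] [ 469.6 -137. ] 2.11
top x range [0.4336 0.5896] 302
top x range [0.4478 0.6073] 423
handle 55 [0.4648 0.1137 0.1579] [468.5 110.5] 55.66
handle 120 [ 0.4744 -0.1332  0.1579] [ 472.8 -135.3] 1.55
scene x range [-0.7861  0.5927] 948
scene x range [0.4548 0.6117] 393
```

>>> {"fn": "step_arm", "kwargs": {
  "rows": [
    [0, 0, 0, 0, 0, 0],
    [0.002, 0, 0, 0, 0, 0],
    [0, 0, 0, 0, 0, 0],
    [0, 0, 0.03, 0, 0, 0],
    [0, 0, 0.04, 0, 0, 0],
    [0, 0, 0.03, 0, 0, 0],
    [0, -0.04, 0, 0, 0, 0],
    [0.003, -0.045, 0, 0, 0, 0],
    [0.003, -0.04, 0, 0, 0, 0],
    [0.003, -0.04, 0, 0, 0, 0],
    [0.002, -0.04, 0, 0, 0, 0],
    [0, -0.023, 0, 0, 0, 0]
  ],
  "jaw": 0.06
}}

```text
time: 33.42
position: [0.4662, -0.135, 0.4112]
tool_rot: [0.69, 0.724, 0.0, -0.0]
ft_force: [0.3, 0.4, -0.9]
grip_width: 0.0598
grip_force: 0.0
```

```bash
python3 - <<'E'
from h import *
pose()
for n in ("top","scene","wrist"):
    c=shot(n);P=cloud(c);handles(P)
    m=(P[...,2]>.112)&(P[...,2]<.13)&(P[...,1]>.12)&(P[...,1]<.2)&(P[...,0]<.7)&(P[...,0]>.4)
    if m.sum(): print(n,"x range",np.percentile(P[m][:,0],[.5,99.5]).round(4),m.sum())
E
```

```text
t 33.42 pos [ 0.4662 -0.135   0.4112] yaw_y 2.77 z [-0.     0.001 -1.   ] F [ 0.3  0.4 -0.9] w 0.0598
handle 100 [0.4577 0.0911 0.1612] [458.3  91.6] 3.13
top x range [0.4303 0.5889] 1125
handle 142 [0.4629 0.0948 0.1581] [462.4  93.1] 0.14
handle 118 [ 0.4743 -0.1335  0.1578] [ 472.3 -136.5] 2.71
scene x range [0.4321 0.5933] 1461
handle 1913 [ 0.4712 -0.1348  0.1602] [ 471.6 -136.4] 2.61
```

Outer door reads shut, its handle being in line with the inner one at the hatch's yaw. Now I'm opening the inner door.

>>> {"fn": "step_arm", "kwargs": {
  "rows": [
    [0.005, -0.001, -0.03, 0, 0, 0],
    [0, 0, -0.03, 0, 0, 0],
    [0, 0, -0.025, 0, 0, 0],
    [0, 0, -0.0152, 0, 0, 0],
    [0, 0, 0, 0, 0, 0]
  ]
}}

```text
time: 34.2
position: [0.471, -0.1331, 0.3101]
tool_rot: [0.689, 0.725, -0.0, -0.002]
ft_force: [-0.1, 0.3, -0.6]
grip_width: 0.0602
grip_force: 0.0
```

>>> {"fn": "step_arm", "kwargs": {
  "rows": [
    [0, 0, 0, 0, 0, 0],
    [0, 0, 0, 0, 0, 0],
    [0, 0, 0, 0, 0, 0],
    [0, 0, 0, 0, 0, 0],
    [0, 0, 0, 0, 0, 0],
    [0, 0, 0, 0, 0, 0],
    [0, 0, 0, 0, 0, 0]
  ],
  "jaw": 0,
  "squeeze": 15
}}

```text
time: 35.08
position: [0.4716, -0.1349, 0.311]
tool_rot: [0.689, 0.725, -0.0, -0.0]
ft_force: [0.4, 0.7, 0.9]
grip_width: 0.0141
grip_force: 15.0
```

>>> {"fn": "step_arm", "kwargs": {
  "rows": [
    [0.013, 0.0006, 0, 0, 0, 0],
    [0.013, 0.0006, 0, 0, 0, 0],
    [0.013, 0.0006, 0, 0, 0, 0],
    [0.013, 0.0006, 0, 0, 0, 0],
    [0.013, 0.0006, 0, 0, 0, 0],
    [0.013, 0.0006, 0, 0, 0, 0],
    [0.013, 0.0006, 0, 0, 0, 0],
    [0.013, 0.0006, 0, 0, 0, 0],
    [0.013, 0.0006, 0, 0, 0, 0],
    [0.013, 0.0006, 0, 0, 0, 0],
    [0.008, 0.0006, 0, 0, 0, 0],
    [0, 0, 0, 0, 0, 0]
  ]
}}

```text
time: 36.58
position: [0.611, -0.1278, 0.311]
tool_rot: [0.689, 0.724, 0.001, 0.001]
ft_force: [1.6, 3.0, 3.4]
grip_width: 0.014
grip_force: 15.0
```

>>> {"fn": "step_arm", "kwargs": {
  "rows": [
    [0.005, 0.0002, 0, 0, 0, 0],
    [0.003, 0.0002, 0, 0, 0, 0],
    [0.002, 0.0001, 0, 0, 0, 0],
    [0.001, 0, 0, 0, 0, 0],
    [0.001, 0, 0, 0, 0, 0],
    [0, 0, 0, 0, 0, 0]
  ]
}}

```text
time: 37.33
position: [0.6213, -0.1274, 0.311]
tool_rot: [0.689, 0.724, -0.0, -0.001]
ft_force: [-2.1, 3.2, 5.1]
grip_width: 0.014
grip_force: 15.0
```

>>> {"fn": "step_arm", "kwargs": {
  "rows": [
    [0.001, 0, 0, 0, 0, 0],
    [0.001, 0, 0, 0, 0, 0],
    [0.001, 0, 0, 0, 0, 0],
    [0, 0, 0, 0, 0, 0]
  ]
}}

```text
time: 37.83
position: [0.6225, -0.1275, 0.3109]
tool_rot: [0.689, 0.725, -0.002, -0.003]
ft_force: [-8.6, 2.2, 9.5]
grip_width: 0.0138
grip_force: 15.0
```

>>> {"fn": "step_arm", "kwargs": {
  "rows": [
    [-0.002, 0, 0, 0, 0, 0],
    [0, 0, 0, 0, 0, 0],
    [0, 0, 0, 0, 0, 0],
    [0, 0, 0.04, 0, 0, 0],
    [0, 0, 0.05, 0, 0, 0],
    [-0.035, -0.035, 0.02, 0, 0, 0],
    [-0.035, -0.04, 0, 0, 0, 0],
    [-0.035, -0.04, 0, 0, 0, 0],
    [0, -0.02, 0, 0, 0, 0],
    [0, 0, 0, 0, 0, 0]
  ],
  "jaw": 0.06
}}

```text
time: 39.08
position: [0.5182, -0.2642, 0.421]
tool_rot: [0.69, 0.724, 0.0, 0.001]
ft_force: [0.4, -0.6, 0.4]
grip_width: 0.0602
grip_force: 0.0
```

```bash
python3 - <<'E'
from h import *
pose()
for n in ("wrist","scene","top"):
    c=shot(n);P=cloud(c);print(n);handles(P)
    try:
        blobs(P,.0955,.106,(.44,.575,-.22,-.04),c["pixels"]);blobs(P,.085,.0945,(.44,.575,-.23,-.0),c["pixels"])
    except Exception as e: print(e)
    cv2.imwrite(f"pics/{n}5.png",c["pixels"])
E
```

```text
t 39.08 pos [ 0.5182 -0.2642  0.421 ] yaw_y 2.72 z [ 0.002 -0.001 -1.   ] F [ 0.4 -0.6  0.4] w 0.0602
wrist
handle 2239 [ 0.6195 -0.1403  0.1591] [ 621.1 -140. ] 2.51
blob 2036 z 0.098 mid [ 0.5165 -0.1817] ptp [0.041 0.041 0.005] rect [ 516.5 -181.8] [40.9 40.6] 3.5 [29. 27. 28.]
blob 177 z 0.102 mid [ 0.4583 -0.164 ] ptp [0.007 0.112 0.01 ] rect [ 458.4 -164. ] [  1.5 111.9] 3.0 [74. 75. 79.]
blob 3343 z 0.089 mid [ 0.5147 -0.1661] ptp [0.121 0.124 0.009] rect [ 515.1 -163.3] [115.7 124.4] 2.9 [97. 66. 41.]
scene
handle 133 [0.4625 0.0945 0.1584] [461.3  92.7] 2.36
handle 133 [ 0.6239 -0.1257  0.1582] [ 623.  -127.6] 2.85
blob 96 z 0.098 mid [ 0.5166 -0.0731] ptp [0.042 0.04  0.007] rect [517.7 -72.9] [39.7 40.7] 44.0 [41. 40. 39.]
blob 87 z 0.098 mid [ 0.5202 -0.1797] ptp [0.039 0.043 0.009] rect [ 518.9 -180.7] [42.7 38.2] 70.8 [41. 39. 38.]
blob 76 z 0.101 mid [ 0.4573 -0.1358] ptp [0.011 0.165 0.01 ] rect [ 456.4 -135.9] [  8.2 165.7] 1.8 [ 94.  98. 100.]
blob 38 z 0.092 mid [ 0.5183 -0.0771] ptp [0.039 0.041 0.009] rect [518.4 -77.6] [40.7 37.8] 79.5 [45. 43. 43.]
blob 284 z 0.089 mid [ 0.5128 -0.1462] ptp [0.124 0.167 0.009] rect [ 512.5 -144.6] [118.5 169.7] 2.8 [97. 88. 80.]
blob 35 z 0.091 mid [ 0.5192 -0.173 ] ptp [0.041 0.028 0.009] rect [ 519.7 -171.6] [25.9 41.5] 82.7 [41. 41. 41.]
top
handle 101 [0.4577 0.0909 0.1605] [458.2  91.7] 2.49
handle 98 [ 0.6184 -0.1295  0.161 ] [ 618.7 -128.8] 0.65
blob 96 z 0.099 mid [ 0.5141 -0.0751] ptp [0.039 0.041 0.01 ] rect [512.4 -74.9] [38.4 38.3] 45.0 [32. 26. 24.]
blob 101 z 0.099 mid [ 0.5138 -0.1817] ptp [0.038 0.039 0.01 ] rect [ 513.8 -181.8] [38.5 38.2] 89.2 [35. 27. 24.]
blob 39 z 0.09 mid [ 0.533  -0.0611] ptp [0.08  0.036 0.008] rect [528.4 -50.9] [86.3 25.6] 22.3 [92. 73. 66.]
blob 206 z 0.09 mid [ 0.52   -0.1946] ptp [0.11  0.068 0.009] rect [ 518.6 -193.1] [110.2  65.7] 2.6 [128.  85.  55.]
```

View pics/wrist5.png

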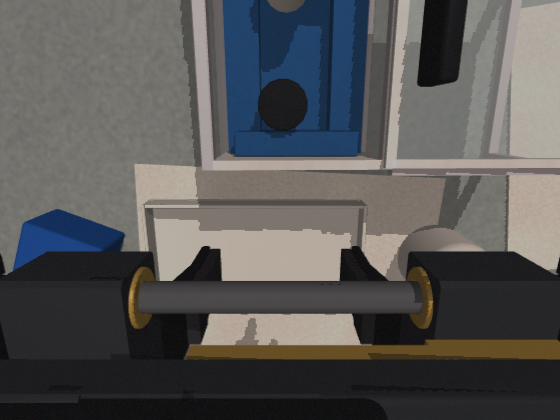

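The wrist picture shows the near jar at (283,105) and the other at (285,0), the door open. I'm grasping the near jar at (0.516, -0.1815).

>>> {"fn": "step_arm", "kwargs": {
  "rows": [
    [-0.0014, 0.027, 0, 0, 0, 0],
    [-0.0014, 0.028, 0, 0, 0, 0],
    [-0.0014, 0.0277, 0, 0, 0, 0],
    [0, 0, -0.04, 0, 0, 0],
    [0, 0, -0.04, 0, 0, 0],
    [0, 0, -0.04, 0, 0, 0],
    [0, 0, -0.03, 0, 0, 0],
    [0, 0, -0.015, 0, 0, 0],
    [0, 0, -0.006, 0, 0, 0],
    [0, 0, 0, 0, 0, 0]
  ]
}}

```text
time: 40.48
position: [0.5138, -0.1796, 0.2504]
tool_rot: [0.689, 0.725, 0.0, 0.0]
ft_force: [0.4, -0.6, 1.0]
grip_width: 0.0598
grip_force: 0.0
```

>>> {"fn": "step_arm", "kwargs": {
  "rows": [
    [0, 0, 0, 0, 0, 0],
    [0, 0, 0, 0, 0, 0],
    [0, 0, 0, 0, 0, 0],
    [0, 0, 0, 0, 0, 0]
  ],
  "jaw": 0,
  "squeeze": 15
}}

```text
time: 40.98
position: [0.5148, -0.1806, 0.251]
tool_rot: [0.69, 0.724, 0.001, 0.003]
ft_force: [4.7, -0.2, 4.3]
grip_width: 0.0418
grip_force: 15.0
```

>>> {"fn": "step_arm", "kwargs": {
  "rows": [
    [0, 0, 0.03, 0, 0, 0],
    [0, 0, 0.045, 0, 0, 0],
    [0, 0, 0.04, 0, 0, 0],
    [-0.005, -0.015, 0, 0, 0, 0],
    [-0.015, -0.035, 0, 0, 0, 0],
    [-0.02, -0.04, 0, 0, 0, 0],
    [-0.02, -0.04, 0, 0, 0, 0],
    [-0.015, -0.04, 0, 0, 0, 0],
    [0, 0, -0.03, 0, 0, 0],
    [0, 0, -0.04, 0, 0, 0],
    [0, 0, -0.03, 0, 0, 0],
    [0, 0, 0, 0, 0, 0]
  ]
}}

```text
time: 42.48
position: [0.4364, -0.349, 0.2609]
tool_rot: [0.689, 0.724, 0.0, -0.006]
ft_force: [0.0, -0.7, -2.6]
grip_width: 0.0417
grip_force: 15.0
```

>>> {"fn": "step_arm", "kwargs": {
  "rows": [
    [0, 0, -0.03, 0, 0, 0],
    [0, 0, -0.012, 0, 0, 0],
    [0, 0, 0, 0, 0, 0]
  ]
}}

```text
time: 42.85
position: [0.4382, -0.3499, 0.2226]
tool_rot: [0.689, 0.725, 0.0, -0.001]
ft_force: [-0.4, -1.0, -1.8]
grip_width: 0.0413
grip_force: 15.0
```

>>> {"fn": "step_arm", "kwargs": {
  "rows": [
    [0, 0, -0.0015, 0, 0, 0],
    [0, 0, -0.001, 0, 0, 0],
    [0, 0, 0, 0, 0, 0]
  ]
}}

```text
time: 43.22
position: [0.4386, -0.3501, 0.221]
tool_rot: [0.689, 0.725, -0.0, 0.001]
ft_force: [-0.1, 0.3, 0.1]
grip_width: 0.0418
grip_force: 15.0
```

>>> {"fn": "step_arm", "kwargs": {
  "rows": [
    [0, 0, -0.001, 0, 0, 0],
    [0, 0, 0, 0, 0, 0]
  ]
}}

```text
time: 43.48
position: [0.4387, -0.3501, 0.2209]
tool_rot: [0.689, 0.725, -0.0, 0.001]
ft_force: [-0.9, 0.8, 6.9]
grip_width: 0.0411
grip_force: 15.0
```

>>> {"fn": "step_arm", "kwargs": {
  "rows": [
    [0, 0, 0, 0, 0, 0],
    [0, 0, 0, 0, 0, 0],
    [0, 0, 0, 0, 0, 0],
    [0, 0, 0.03, 0, 0, 0],
    [0, 0, 0.05, 0, 0, 0],
    [0.01, 0.02, 0.05, 0, 0, 0],
    [0.02, 0.04, 0.05, 0, 0, 0],
    [0.02, 0.04, 0.02, 0, 0, 0],
    [0.02, 0.04, 0, 0, 0, 0],
    [0, 0, 0, 0, 0, 0]
  ],
  "jaw": 0.06
}}

```text
time: 44.72
position: [0.5077, -0.21, 0.4163]
tool_rot: [0.688, 0.726, 0.0, -0.0]
ft_force: [0.4, -0.2, -0.5]
grip_width: 0.0597
grip_force: 0.0
```

```bash
python3 - <<'E'
from h import *
pose()
for n in ("wrist","scene","top"):
    c=shot(n);P=cloud(c);print(n);handles(P)
    for a in ((.0955,.106,(.48,.575,-.22,-.05)),(.06,.075,(.35,.62,-.42,-.28))):
        try: blobs(P,*a,c["pixels"])
        except Exception as e: print("-")
E
```

```text
t 44.73 pos [ 0.5077 -0.21    0.4163] yaw_y 3.11 z [ 0.     0.001 -1.   ] F [ 0.4 -0.2 -0.5] w 0.0597
wrist
handle 2928 [ 0.6187 -0.1284  0.1591] [ 620.4 -129.7] 3.0
blob 2445 z 0.098 mid [ 0.5136 -0.0735] ptp [0.041 0.041 0.005] rect [513.6 -73.4] [41.2 41.1] 84.2 [36. 34. 35.]
blob 491 z 0.068 mid [ 0.4466 -0.3563] ptp [0.026 0.032 0.01 ] rect [ 447.7 -356.6] [34.6 22.7] 77.9 [33. 32. 33.]
scene
handle 141 [0.4632 0.0945 0.1585] [461.1  93.7] 3.29
handle 129 [ 0.6238 -0.1254  0.1584] [ 622.  -128.1] 2.95
blob 103 z 0.098 mid [ 0.5146 -0.0728] ptp [0.041 0.042 0.008] rect [516.2 -70.9] [44.3 38.6] 64.9 [43. 41. 41.]
blob 88 z 0.066 mid [ 0.4393 -0.3482] ptp [0.043 0.044 0.013] rect [ 441.8 -345.9] [41.6 41.6] 68.6 [39. 41. 42.]
top
handle 97 [0.4577 0.0915 0.1614] [458.   91.7] 2.83
handle 101 [ 0.6185 -0.1289  0.1597] [ 619.4 -129.2] 1.65
blob 103 z 0.099 mid [ 0.5112 -0.0735] ptp [0.038 0.038 0.009] rect [511.  -73.6] [37.6 37.6] 88.4 [32. 26. 25.]
-
```

>>> {"fn": "step_arm", "kwargs": {
  "rows": [
    [0.0013, 0.03, 0, 0, 0, 0],
    [0.0013, 0.04, 0, 0, 0, 0],
    [0.0014, 0.04, 0, 0, 0, 0],
    [0.001, 0.0265, 0, 0, 0, 0],
    [0, 0, -0.03, 0, 0, 0],
    [0, 0, -0.04, 0, 0, 0],
    [0, 0, -0.04, 0, 0, 0],
    [0, 0, -0.03, 0, 0, 0],
    [0, 0, -0.018, 0, 0, 0],
    [0, 0, -0.007, 0, 0, 0],
    [0, 0, 0, 0, 0, 0]
  ]
}}

```text
time: 46.25
position: [0.5121, -0.0771, 0.2507]
tool_rot: [0.69, 0.724, -0.0, -0.0]
ft_force: [-0.0, -0.3, -0.0]
grip_width: 0.0597
grip_force: 0.0
```

>>> {"fn": "step_arm", "kwargs": {
  "rows": [
    [0, 0, 0, 0, 0, 0],
    [0, 0, 0, 0, 0, 0],
    [0, 0, 0, 0, 0, 0],
    [0, 0, 0, 0, 0, 0]
  ],
  "jaw": 0,
  "squeeze": 15
}}

```text
time: 46.75
position: [0.5126, -0.0763, 0.2517]
tool_rot: [0.689, 0.725, 0.0, 0.001]
ft_force: [0.3, -0.2, 3.8]
grip_width: 0.0417
grip_force: 15.0
```

>>> {"fn": "step_arm", "kwargs": {
  "rows": [
    [0, 0, 0.03, 0, 0, 0],
    [0, 0, 0.045, 0, 0, 0],
    [0, 0, 0.04, 0, 0, 0],
    [0, -0.02, 0, 0, 0, 0],
    [0.002, -0.043, 0, 0, 0, 0],
    [0.002, -0.043, 0, 0, 0, 0],
    [0.002, -0.043, 0, 0, 0, 0],
    [0.002, -0.043, 0, 0, 0, 0],
    [0.002, -0.043, 0, 0, 0, 0],
    [0.0025, -0.039, 0, 0, 0, 0],
    [0, 0, -0.03, 0, 0, 0],
    [0, 0, -0.03, 0, 0, 0]
  ]
}}

```text
time: 48.25
position: [0.5234, -0.3515, 0.3032]
tool_rot: [0.69, 0.724, -0.0, -0.001]
ft_force: [-0.1, -0.3, -1.5]
grip_width: 0.0415
grip_force: 15.0
```

>>> {"fn": "step_arm", "kwargs": {
  "rows": [
    [0, 0, -0.04, 0, 0, 0],
    [0, 0, -0.03, 0, 0, 0],
    [0, 0, -0.012, 0, 0, 0],
    [0, 0, -0.002, 0, 0, 0],
    [0, 0, 0, 0, 0, 0]
  ]
}}

```text
time: 48.88
position: [0.5245, -0.3506, 0.2219]
tool_rot: [0.689, 0.724, -0.0, 0.0]
ft_force: [0.4, 0.1, -1.4]
grip_width: 0.0416
grip_force: 15.0
```

>>> {"fn": "step_arm", "kwargs": {
  "rows": [
    [0, 0, -0.001, 0, 0, 0],
    [0, 0, -0.001, 0, 0, 0],
    [0, 0, 0, 0, 0, 0]
  ]
}}

```text
time: 49.25
position: [0.5248, -0.3504, 0.2205]
tool_rot: [0.689, 0.725, -0.0, 0.0]
ft_force: [0.8, 0.4, -0.3]
grip_width: 0.0418
grip_force: 15.0
```

>>> {"fn": "step_arm", "kwargs": {
  "rows": [
    [0, 0, 0, 0, 0, 0],
    [0, 0, 0, 0, 0, 0],
    [0, 0, 0, 0, 0, 0],
    [0, 0, 0.03, 0, 0, 0],
    [0, 0, 0.05, 0, 0, 0],
    [0, 0.01, 0.05, 0, 0, 0],
    [0, 0.035, 0.05, 0, 0, 0],
    [-0.005, 0.05, 0.015, 0, 0, 0],
    [-0.005, 0.03, 0, 0, 0, 0],
    [0, 0, 0, 0, 0, 0]
  ],
  "jaw": 0.06
}}

```text
time: 50.5
position: [0.514, -0.223, 0.4155]
tool_rot: [0.688, 0.725, 0.0, -0.0]
ft_force: [0.6, -0.6, 0.6]
grip_width: 0.06
grip_force: 0.0
```

```bash
python3 - <<'E'
from h import *
pose()
for n in ("wrist","scene","top"):
    c=shot(n);P=cloud(c);print(n);handles(P);I=c["pixels"]
    for a in ((.08,.098,(.46,.575,-.24,-.17)),(.08,.098,(.46,.575,-.058,-.02)),(.06,.075,(.35,.62,-.42,-.28))):
        try: blobs(P,*a,I)
        except Exception as e: print("-")
    m=(P[...,2]>.10)&(P[...,2]<.125)&(P[...,1]<-.215)&(P[...,1]>-.25)&(P[...,0]>.48)&(P[...,0]<.55)
    if m.sum(): print("endwall y",np.percentile(P[m][:,1],[1,50,99]).round(4),P[m][:,0].mean())
    cv2.imwrite(f"pics/{n}6.png",I)
E
```

```text
t 50.5 pos [ 0.514  -0.223   0.4155] yaw_y 3.02 z [-0.001  0.001 -1.   ] F [ 0.6 -0.6  0.6] w 0.06
wrist
handle 3040 [ 0.6188 -0.1285  0.1592] [ 620.3 -129.7] 2.95
blob 3619 z 0.089 mid [ 0.5175 -0.2142] ptp [0.115 0.029 0.018] rect [ 517.7 -213.5] [115.4  26.2] 2.0 [110.  79.  53.]
-
blob 433 z 0.068 mid [ 0.5249 -0.358 ] ptp [0.039 0.019 0.004] rect [ 525.1 -358.2] [39.3 19. ] 1.6 [32. 31. 33.]
blob 156 z 0.068 mid [ 0.4513 -0.3615] ptp [0.017 0.017 0.004] rect [ 451.3 -361.5] [18.4 15. ] 83.7 [36. 35. 37.]
endwall y [-0.2345 -0.2278 -0.2238] 0.5148883676756217
scene
handle 138 [0.4628 0.0948 0.1584] [461.4  93.9] 1.59
handle 132 [ 0.6239 -0.1255  0.1585] [ 622.5 -128.2] 4.61
blob 350 z 0.089 mid [ 0.5173 -0.2008] ptp [0.114 0.061 0.017] rect [ 517.3 -200.8] [114.3  60.8] 0.0 [95. 82. 74.]
-
blob 97 z 0.066 mid [ 0.4416 -0.3485] ptp [0.044 0.042 0.014] rect [ 440.5 -348.5] [42.4 39. ] 45.3 [40. 41. 42.]
blob 112 z 0.067 mid [ 0.5263 -0.3471] ptp [0.043 0.047 0.013] rect [ 525.  -346.8] [44.8 38.7] 61.1 [43. 45. 46.]
endwall y [-0.2339 -0.2258 -0.2205] 0.5154413356503293
top
handle 101 [0.4576 0.0909 0.1611] [458.   91.6] 2.93
handle 100 [ 0.6185 -0.13    0.1602] [ 619.  -128.7] 2.48
blob 84 z 0.089 mid [ 0.5492 -0.2118] ptp [0.052 0.023 0.015] rect [ 549.2 -211.8] [51.5 23.3] 0.1 [126.  77.  40.]
blob 34 z 0.09 mid [ 0.5213 -0.046 ] ptp [0.103 0.006 0.011] rect [521.4 -47.3] [103.4   4. ] 2.9 [116.  93.  86.]
```

View pics/wrist6.png

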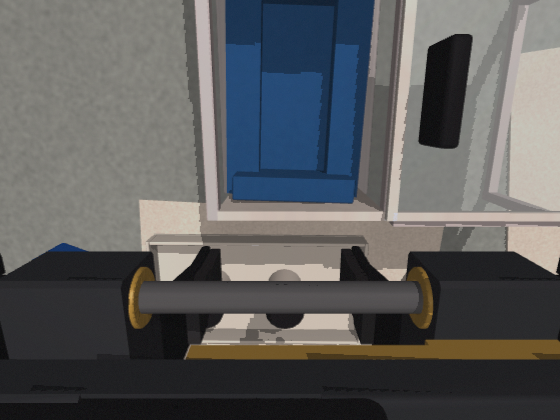

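Both jars stand in the tray (wrist picture, 284,285 and 215,285) and the tote is empty. I'll press the tote home once more to be sure it touches the end wall.

>>> {"fn": "step_arm", "kwargs": {
  "rows": [
    [0, 0.026, 0, 0, 0, 0],
    [-0.001, 0.027, 0, 0, 0, 0],
    [0, 0, -0.02, 0, 0, 0],
    [0, 0, -0.03, 0, 0, 0],
    [0, 0, 0, 0, 0, 0],
    [0, 0, 0, 0, 0, 0],
    [0, 0, 0, 0, 0, 0],
    [0, 0, -0.03, 0, 0, 0],
    [0, 0, -0.04, 0, 0, 0],
    [0, 0, -0.03, 0, 0, 0],
    [0, 0, -0.015, 0, 0, 0],
    [0, 0, 0, 0, 0, 0]
  ],
  "jaw": 0
}}

```text
time: 52.15
position: [0.5137, -0.1724, 0.2498]
tool_rot: [0.689, 0.725, -0.0, -0.0]
ft_force: [0.0, 1.3, 0.4]
grip_width: 0.0001
grip_force: 0.0
```

>>> {"fn": "step_arm", "kwargs": {
  "rows": [
    [0, -0.008, 0, 0, 0, 0],
    [0, -0.006, 0, 0, 0, 0],
    [0, -0.003, 0, 0, 0, 0],
    [0, -0.003, 0, 0, 0, 0],
    [0, 0, 0, 0, 0, 0]
  ]
}}

```text
time: 52.78
position: [0.5135, -0.1923, 0.2502]
tool_rot: [0.689, 0.725, -0.0, 0.0]
ft_force: [-0.3, 1.0, 0.6]
grip_width: 0.0004
grip_force: 0.6
```

>>> {"fn": "step_arm", "kwargs": {
  "rows": [
    [0, -0.0015, 0, 0, 0, 0],
    [0, -0.0015, 0, 0, 0, 0],
    [0, 0, 0, 0, 0, 0]
  ]
}}

```text
time: 53.15
position: [0.5136, -0.1932, 0.2501]
tool_rot: [0.69, 0.724, 0.001, -0.002]
ft_force: [2.5, 9.9, 5.3]
grip_width: 0.0006
grip_force: 4.8
```

>>> {"fn": "step_arm", "kwargs": {
  "rows": [
    [0, 0.003, 0, 0, 0, 0],
    [0, 0.01, 0, 0, 0, 0],
    [0, 0, 0.04, 0, 0, 0],
    [0, 0, 0.05, 0, 0, 0],
    [0, 0, 0.05, 0, 0, 0],
    [0.036, 0.018, 0, 0, 0, 0],
    [0.036, 0.018, 0, 0, 0, 0],
    [0.0355, 0.0167, 0, 0, 0, 0],
    [0, 0, 0, 0, 0, 0]
  ],
  "jaw": 0.06
}}

```text
time: 54.28
position: [0.6228, -0.1282, 0.3896]
tool_rot: [0.688, 0.725, 0.0, 0.001]
ft_force: [-1.3, 0.2, -0.2]
grip_width: 0.0595
grip_force: 0.0
```

```bash
python3 - <<'E'
from h import *
pose()
for n in ("top","scene"):
    c=shot(n);P=cloud(c);print(n);handles(P);I=c["pixels"].astype(int)
    m=(I[...,0]>I[...,2]*1.6)&(I[...,0]>50)&(abs(P[...,0]-.52)<.05)&(P[...,2]>.08)&(P[...,2]<.1)&(P[...,1]<-.15)&(P[...,1]>-.25)
    if m.sum(): print("front block y",np.percentile(P[m][:,1],[1,50,99]).round(4),P[m][:,0].mean())
    cv2.imwrite(f"pics/{n}7.png",c["pixels"])
E
```

```text
t 54.27 pos [ 0.6228 -0.1282  0.3896] yaw_y 3.01 z [ 0.001 -0.001 -1.   ] F [-1.3  0.2 -0.2] w 0.0595
top
front block y [-0.2222 -0.2222 -0.2222] 0.5124785438408044
scene
handle 144 [0.4631 0.0945 0.1583] [461.5  93.5] 2.72
handle 122 [ 0.6235 -0.1239  0.1582] [ 622.4 -126.3] 2.83
front block y [-0.2222 -0.2075 -0.1984] 0.5230693252784673
```

Tote home. Now I'm closing the inner door.

>>> {"fn": "step_arm", "kwargs": {
  "rows": [
    [-0.001, 0, -0.03, 0, 0, 0],
    [0, 0, -0.03, 0, 0, 0],
    [0, 0, -0.0185, 0, 0, 0],
    [0, 0, 0, 0, 0, 0]
  ]
}}

```text
time: 54.88
position: [0.6191, -0.1298, 0.3101]
tool_rot: [0.69, 0.724, -0.001, -0.002]
ft_force: [0.7, 0.1, 0.3]
grip_width: 0.0601
grip_force: 0.0
```

>>> {"fn": "step_arm", "kwargs": {
  "rows": [
    [0, 0, 0, 0, 0, 0],
    [0, 0, 0, 0, 0, 0],
    [0, 0, 0, 0, 0, 0],
    [0, 0, 0, 0, 0, 0],
    [0, 0, 0, 0, 0, 0],
    [0, 0, 0, 0, 0, 0],
    [0, 0, 0, 0, 0, 0]
  ],
  "jaw": 0,
  "squeeze": 15
}}

```text
time: 55.75
position: [0.6203, -0.1295, 0.3117]
tool_rot: [0.689, 0.725, 0.0, 0.0]
ft_force: [1.1, 0.5, 1.3]
grip_width: 0.0139
grip_force: 15.0
```

>>> {"fn": "step_arm", "kwargs": {
  "rows": [
    [-0.013, -0.0006, 0, 0, 0, 0],
    [-0.013, -0.0006, 0, 0, 0, 0],
    [-0.013, -0.0006, 0, 0, 0, 0],
    [-0.013, -0.0006, 0, 0, 0, 0],
    [-0.013, -0.0006, 0, 0, 0, 0],
    [-0.013, -0.0006, 0, 0, 0, 0],
    [-0.013, -0.0006, 0, 0, 0, 0],
    [-0.013, -0.0006, 0, 0, 0, 0],
    [-0.013, -0.0006, 0, 0, 0, 0],
    [-0.013, -0.0006, 0, 0, 0, 0],
    [-0.01, -0.0006, 0, 0, 0, 0],
    [0, 0, 0, 0, 0, 0]
  ]
}}

```text
time: 57.25
position: [0.4787, -0.1366, 0.3116]
tool_rot: [0.689, 0.725, -0.001, -0.001]
ft_force: [-1.8, -7.0, 1.6]
grip_width: 0.0136
grip_force: 15.0
```

>>> {"fn": "step_arm", "kwargs": {
  "rows": [
    [-0.004, -0.0002, 0, 0, 0, 0],
    [-0.003, -0.0002, 0, 0, 0, 0],
    [-0.002, 0, 0, 0, 0, 0],
    [-0.001, 0, 0, 0, 0, 0],
    [0, 0, 0, 0, 0, 0]
  ]
}}

```text
time: 57.88
position: [0.4708, -0.1369, 0.3116]
tool_rot: [0.689, 0.724, 0.001, 0.002]
ft_force: [5.1, -4.0, -4.0]
grip_width: 0.0141
grip_force: 15.0
```

>>> {"fn": "step_arm", "kwargs": {
  "rows": [
    [-0.001, 0, 0, 0, 0, 0],
    [-0.001, 0, 0, 0, 0, 0],
    [-0.001, 0, 0, 0, 0, 0],
    [0, 0, 0, 0, 0, 0]
  ]
}}

```text
time: 58.38
position: [0.4697, -0.1369, 0.3116]
tool_rot: [0.69, 0.724, 0.003, 0.004]
ft_force: [12.6, -1.0, -9.5]
grip_width: 0.0139
grip_force: 15.1
```

Against the stop (force rising, position stalled). I'll release and retreat clear.

>>> {"fn": "step_arm", "kwargs": {
  "rows": [
    [0, 0, 0, 0, 0, 0],
    [0.0015, 0, 0, 0, 0, 0],
    [0, 0, 0, 0, 0, 0],
    [0, 0, 0.03, 0, 0, 0],
    [0, 0, 0.05, 0, 0, 0],
    [0, 0, 0.05, 0, 0, 0],
    [-0.02, 0.05, 0, 0, 0, 0],
    [-0.02, 0.05, 0, 0, 0, 0],
    [-0.02, 0.05, 0, 0, 0, 0],
    [0, 0.05, 0, 0, 0, 0],
    [0, 0.05, 0, 0, 0, 0],
    [0, 0.05, 0, 0, 0, 0]
  ],
  "jaw": 0.06
}}

```text
time: 59.88
position: [0.4073, 0.165, 0.4413]
tool_rot: [0.689, 0.724, -0.001, -0.001]
ft_force: [1.9, -0.7, 0.4]
grip_width: 0.0597
grip_force: 0.0
```

```bash
python3 - <<'E'
from h import *
pose();ims=[]
for n in ("top","scene"):
    c=shot(n);P=cloud(c);I=c["pixels"];print(n);handles(P)
    blobs(P,.06,.075,(.35,.62,-.42,-.28),I)
    for l in("bottle","big_jar","tip_box"):
        r=cut_out(l,n)[0]["region"]&(c["depth"]>0);print(l,np.median(P[r],0).round(3))
    a=I[110:280,160:460] if n=="top" else I[100:320,80:400]
    ims.append(cv2.resize(a,(400,280),interpolation=cv2.INTER_CUBIC))
cv2.imwrite("pics/m8.png",np.hstack(ims))
E
```

```text
t 59.88 pos [0.4073 0.165  0.4413] yaw_y 2.85 z [-0.002 -0.    -1.   ] F [ 1.9 -0.7  0.4] w 0.0597
top
handle 91 [0.4579 0.0873 0.1607] [458.3  88.4] 2.65
handle 100 [ 0.4694 -0.138   0.1601] [ 469.8 -136.3] 2.26
blob 117 z 0.069 mid [ 0.4371 -0.3502] ptp [0.039 0.039 0.014] rect [ 437.1 -350.3] [38.7 39.1] 2.4 [43. 45. 48.]
blob 113 z 0.068 mid [ 0.5243 -0.3472] ptp [0.039 0.04  0.014] rect [ 523.3 -346.5] [39.1 39. ] 40.5 [44. 47. 50.]
bottle [0.681 0.352 0.131]
big_jar [ 0.695 -0.336  0.096]
tip_box [ 0.275 -0.37   0.059]
scene
handle 137 [0.4627 0.0943 0.1583] [460.7  92.9] 4.33
handle 120 [ 0.4746 -0.1336  0.1581] [ 472.8 -135.5] 3.66
blob 112 z 0.067 mid [ 0.5252 -0.3449] ptp [0.043 0.042 0.012] rect [ 527.  -343.3] [42.6 40.6] 63.3 [46. 48. 49.]
blob 99 z 0.066 mid [ 0.439  -0.3494] ptp [0.042 0.044 0.014] rect [ 440.2 -348.9] [46.7 38.1] 33.8 [43. 45. 46.]
bottle [0.712 0.376 0.125]
big_jar [ 0.719 -0.325  0.076]
tip_box [ 0.291 -0.354  0.055]
```

View pics/m8.png

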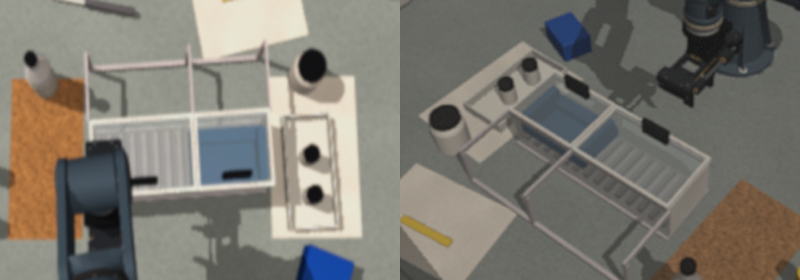

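Both doors are shut, the empty tote is home in the inner bay, and the jars stand in the tray at (312,153) and (315,193). The bottle, big jar and tip box haven't moved.

```bash
python3 -c "
from rig import hand_in
print(hand_in())"
```

```text
the job is handed in; nothing more can be done
None
```

I handed the job in after about 60 s on the robot's clock: both jars present at the start now stand upright in the clean tray, the empty tote is home in the inner bay, both doors are shut and were never open together, and the bottle, big jar and tip box show no movement.

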